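# Lower a jacked-up lathe onto its packer

### The job

The tail end of the wood lathe is up on the hydraulic toe jack: slide the loose packer (the rubber-faced wooden slab) in under the lathe's tail foot so that the whole sole will bear on it. Then crack the jack's release valve open a fraction of a turn so that the lathe comes down slowly onto the packer, never faster than about 3 cm a second, and the toe sinks clear of the bed, and shut the valve again. Leave the mallet, glue bottle, wax tin and gouge where they are.

Things in the scene. Friction and masses are not known exactly. Their poses are not given: they have to be found in the camera images.
- packer: Loose packer: a flat wooden slab with 3 mm black rubber on both faces, 180 x 65 x 22 mm, about 0.3 kg, lying on the bench in the clutter on the right. Origin: centre of its underside; x along its length, y across its width, z up. Either end may go in first.
- foot_front (a point): Middle of the near (robot-side) edge of the tail foot's sole, on its underside. The sole is 100 mm from front to back, 44 mm wide (22 each side of the line to foot_back), 14 mm thick. Underside about 46 mm above the bench at the start, 22 mm when down on the packer; open to slide in under from the near side. Axes: x front to back, y along the bed to the headstock, z up.
- foot_back (a point): Middle of the far edge of the same sole, 100 mm behind foot_front along its x. The whole lathe tilts about its head feet, 560 mm away along y, which stand on packers of their own: 0.043 rad at the start (tail foot 24 mm up), level when the tail foot stands on a 22 mm packer.
- lathe: The wood lathe. Origin: on the bench under the middle of the tail foot's sole; x away from the robot, y along the bed to the headstock. On the foot stands a web 66 (x) x 34 mm, 40 high, and on that the bed: x -40..40, y -120..620 mm, 60 high, so the sole sticks out 10 mm past it in front. The bed's underside is about 100 mm up at the start; the tailstock begins at y 120 mm, the tool rest at y 270 mm.
- toe (a joint): Height (m) of the jack's toe: about 0.053 at the start, under the end of the bed; 0.025 when its dome just touches the level bed; 0 fully down. A shut valve holds it. A return spring takes it on down, more slowly, once the lathe rests on the packer, if the valve is open enough.
- valve (a joint): Angle (rad) of the release valve's T-handle: 0 shut, at a stop (the start); grows anticlockwise seen from above, to 1.9. Stays as left; takes about 0.2 N m. The lathe starts to sink somewhere between 0.25 and 0.45; each 0.1 more adds about 12 mm/s, and 0.3 past that point it drops too fast. With the load off, the toe needs 0.1 to 0.2 more to keep sinking. Shut again: below 0.1.
- valve_grip (a point): Centre of the T-handle's level steel bar, 84 x 13 mm and 15 mm high, 117 mm above the bench and 53 mm above the flat top of the pump block, on a 16 mm upright stem. x along the bar, z up along the valve's axis. The pump plunger (up to 122 mm high, 30 mm across) stands 45 mm from the axis, the jack's tall sleeve (240 mm) 95 mm.
- jack: Toe jack, fixed. Origin: on the bench under the toe's dome; y the way the toe points, x away from the robot. In mm: base plate x -75..75, y -160..-50, 14 high, legs to y 2; sleeve x -39..39, y -119..-57, 240 high; pump block x -176..-60, y -155..-75, 64 high; valve axis at (-135,-115); plunger at (-90,-120); pump-handle socket to y -188 at x -90, up to 118 high.
- mallet: Carver's round wooden mallet standing on its head, 88 mm across and 225 mm high. Origin: middle of its underside. Leave alone.
- glue: White glue bottle, 72 mm across, 211 mm high. Origin: middle of its underside. Leave alone.
- wax: Flat round metal tin, 86 mm across, 55 mm high, on the left near the robot. Origin: middle of its underside. Leave alone.
- gouge: Carving gouge lying on the left, 245 mm long, wooden handle 32 mm thick at -x, blade to +x. Origin: on the bench under its middle. Leave alone.

How it is judged:
By the outcome, as a careful person would: the job done as asked, in the order asked, and still so for the second after the job is handed in, with the robot touching nothing.
It also fails if it takes over 72 s, if anything falls off the work surface, if the arm or the gripper's body presses on something with over 40 N, if the wrist force passes 120 N, or if a joint passes its speed limit or range.

### The arm

A 6-joint arm with a two-finger parallel gripper is mounted at the origin on the work surface. World frame = base frame: x ahead of the robot, y to its left, z up, the work surface at z = 0. Lengths are in m, angles in degrees, forces in N, time in s.
With the tool pointing down it reaches from about 0.35 to 0.875 m from the base axis. Payload 4.2 kg.
Tool frame: the origin (TCP) lies between the finger pads; the fingertips stand 17 mm ahead of it and the grasp point (between the pads) lies 2 mm behind it; z points along the fingers, y is the direction in which the jaws open and shut (so a half turn about z gives the same grasp; the last joint's range is limited). The gripper opens to 87 mm and grips with 3 to 60 N. Pads are 19 mm wide; open, the fingers measure 117 mm over their backs; the gripper's body (75 mm by 190 mm) begins 51 mm behind the grasp point.
Start: joints at [91.478, 22.042, 0.453, 0, -68.411, -14.817], TCP at [0.144, 0.608, 0.24] pointing down, gripper open.
Joint ranges: [-179.83, 179.83], [-69.29, 118.12], [-61.27, 80.66], [-181.25, 117.63], [-171.15, -9.14], [-177.46, 177.46]. Speed limits (degrees/s): [159.86, 159.86, 180, 180, 180, 180].

### API

Orientations are given as a 3x3 rotation matrix whose columns are the frame's x, y, z axes.
In Python, from station import r gives the robot as it stands.
- The arm moves only by the shell command python3 -m creep 'ROWS'. ROWS is JSON, a list of rows, each a list of 7 numbers: the opening, from 0 (shut) to 1 (fully open), then the shift along the tool's x, y, z scaled (see below), then the turn, a rotation vector about the tool's x, y, z scaled (see below). A call has 1 to 5 rows; each row is the pose to reach, as a shift and turn from the pose measured when the call began, along the tool's axes at that moment, turning the shorter way round; what a row does not reach only later rows make up. The controller multiplies each number of a shift by 300 mm and each number of a turn by 180 degrees. A row lasts 1/12 s, in which the tool goes at most 41.7 mm and 7.16 degrees, less where a joint would pass 70% of its speed; a pose out of reach is approached as far as the arm can. A call with a number of a shift or a turn outside -1 to 1 is refused whole. A call with a gripper value outside its range is refused whole. The fingers move at their own pace and stop on an object; the grip force is fixed at half the most. Time passes only in rows, so rows that repeat a pose let the fingers close. It gives the time, the measured TCP pose, the force and the opening at its end, in the units of the state.
- r.sense(): the state, without advancing time (a new reading comes with each control period).
- r.capture(name): name is "scene" or "top" or "wrist"; returns the picture (384x512x3 uint8, blue, green, red); there is no depth.
- r.camera_model(name): a dict with "mtx" (3x3 intrinsics, pixels), "R" (3x3) and "t" (3): a world point X has camera coordinates R X + t; the wrist camera has in their place "mount" (4x4, takes a point from camera to tool coordinates, whose origin is the TCP and whose axes are the flange's). Camera axes: x right, y down, z forward; pixel columns grow to the right and rows downward; lengths in m; the calibration is good to about 2 mm. A picture is of the moment at which its call begins: read the wrist's pose just before it. camera_model takes no time and is no camera call.
- r.finish_job(): hands the job in, once; it reports no verdict.
Trained networks look in the newest picture that a camera, given by its name, has taken for a name from the list of things; names that differ only in an ending like _2 or _b are one class to them, and where a whole thing is asked for, a point or a joint stands for the part that bears it (a point fixed in the world has none). Each returns a list of dicts, best first, with "score" (0 to 1); they miss things now and then, are a little off and sometimes report something else, mostly with a low value. They report only what shows in the picture. A call takes as long as a camera call.
- r.recognise(camera, target): "rect" ([left, top, right, bottom] as shares, 0 to 1, of the picture: columns of its width, rows of its height, round what is visible of it).
- r.outline_of(camera, target): "pixels" (384x512 bool, what is visible of it) and "rect" ([left, top, right, bottom] as shares, 0 to 1, of the picture: columns of its width, rows of its height, round what is visible of it).
The state is a dict: "time_s": time; "joints": joint angles; "joint_velocities": joint speeds; "effort": joint torques, N m; "tcp_pos": TCP position; "ee_rot": TCP orientation; "wrist_force": force on the tool from outside, world axes, zero at the start; "moment": the same for the moment, N m; "gripper_width": opening from 0.0 (shut) to 1.0 (fully open).
Only numpy, scipy, OpenCV 4.12 (cv2) and the standard library are available. Lean on these libraries where they do the work, as an engineer would, in place of code of your own. Each camera call takes 0.05 s, during which the arm holds its last target.

## Working session

There is one attempt and no reset: what is moved stays moved. The work goes in short steps, Python scripts to look and compute and a shell command to move; the robot and the scene stay as the last step left them, time stands still between calls to the robot, and variables do not carry over. Pictures are saved under pics/ and viewed, and the job is handed in when it is done.

```bash
ls; mkdir -p pics
python3 - <<'E'
from station import r
import cv2,numpy as np
s=r.sense();print({k:np.round(v,4).tolist() for k,v in s.items()})
for n in("scene","top","wrist"):
    cv2.imwrite(f"pics/{n}0.png",r.capture(n)); m=r.camera_model(n);print(n,{k:np.round(v,4).tolist() for k,v in m.items()})
E
```

```text
pics
{'time_s': 0.0, 'joints': [91.4786, 22.0899, 0.3795, -0.0292, -68.4106, -14.8169], 'joint_velocities': [-0.0055, -0.0006, -0.0329, -0.0376, -0.062, -0.0108], 'effort': [0.0, -39.0668, 18.7407, 4.2198, 0.0109, -0.0002], 'tcp_pos': [0.144, 0.6076, 0.2385], 'ee_rot': [[0.973, -0.2309, -0.0004], [-0.2309, -0.973, -0.0021], [0.0001, 0.0022, -1.0]], 'wrist_force': [0.656, 0.239, -1.1682], 'moment': [-0.0296, 0.0191, 0.0243], 'gripper_width': 1.0006}
scene {'mtx': [[368.6464, 0.0, 254.6634], [0.0, 368.6464, 189.461], [0.0, 0.0, 1.0]], 'R': [[-0.3654, 0.9309, -0.0038], [0.8788, 0.3436, -0.3312], [-0.307, -0.1244, -0.9436]], 't': [0.1641, -0.438, 1.4525]}
top {'mtx': [[383.4524, 0.0, 257.6002], [0.0, 383.4524, 188.5333], [0.0, 0.0, 1.0]], 'R': [[-0.0153, -0.9999, -0.0004], [-0.9894, 0.0152, -0.1445], [0.1444, -0.0018, -0.9895]], 't': [0.0194, 0.53, 1.396]}
wrist {'mtx': [[322.4518, 0.0, 259.8898], [0.0, 322.4518, 191.5424], [0.0, 0.0, 1.0]], 'mount': [[-0.0005, -0.959, -0.2835, 0.0784], [1.0, -0.0004, -0.0005, -0.0012], [0.0004, -0.2835, 0.959, -0.1453], [0.0, 0.0, 0.0, 1.0]]}
```

View pics/scene0.png

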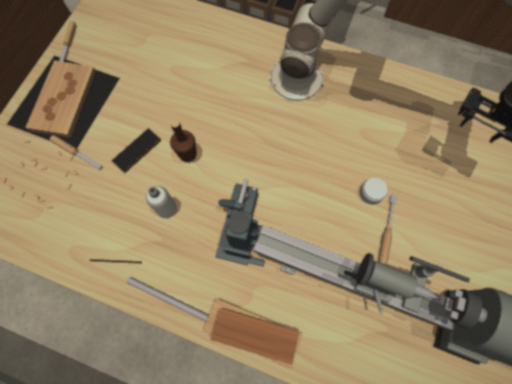

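View pics/top0.png

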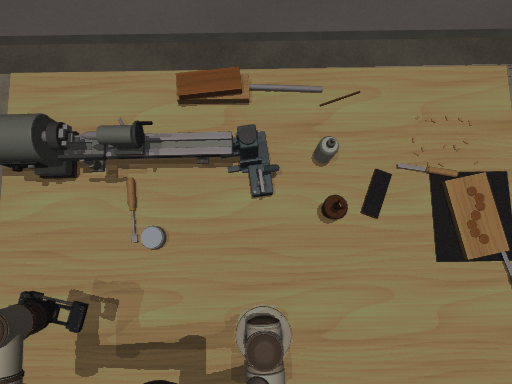

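View pics/wrist0.png

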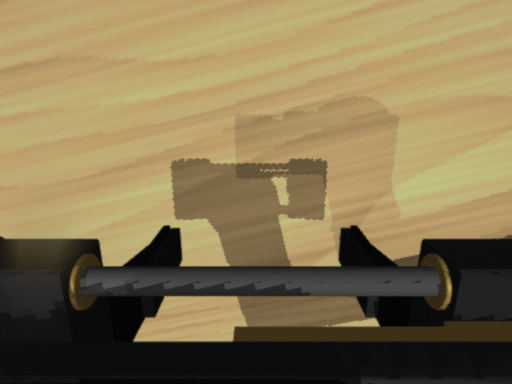

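The scene view shows the packer at about (136,150), mallet (183,145), glue (160,200) and jack (240,225). In the top view they are at (376,193), (335,208), (326,150) and (255,165). Now I'll measure them.

```bash
cat > h.py <<'E'
from station import r
import numpy as np,cv2
def ray(cam,px,z):
    m=r.camera_model(cam);M=np.array(m['mtx']);
    R=np.array(m['R']);t=np.array(m['t'])
    d=R.T@np.linalg.inv(M)@np.array([px[0],px[1],1.]);c=-R.T@t
    return c+d*(z-c[2])/d[2]
def wristRT(s=None):
    s=s or r.sense();m=r.camera_model('wrist');T=np.eye(4);T[:3,:3]=s['ee_rot'];T[:3,3]=s['tcp_pos']
    return T@np.array(m['mount'])
def wray(px,z,T):
    M=np.array(r.camera_model('wrist')['mtx']);d=T[:3,:3]@np.linalg.inv(M)@np.array([px[0],px[1],1.]);c=T[:3,3]
    return c+d*(z-c[2])/d[2]
def proj(cam,X,T=None):
    m=r.camera_model(cam);M=np.array(m['mtx']);X=np.atleast_2d(X).astype(float)
    if cam=='wrist': Ti=np.linalg.inv(T);R=Ti[:3,:3];t=Ti[:3,3]
    else: R=np.array(m['R']);t=np.array(m['t'])
    p=(R@X.T).T+t;p=p@M.T;return p[:,:2]/p[:,2:]
def crop(im,x0,y0,x1,y1,k,fn): cv2.imwrite(fn,cv2.resize(im[y0:y1,x0:x1],None,fx=k,fy=k,interpolation=cv2.INTER_CUBIC))
E
python3 - <<'E'
from h import *
for cam in('top','scene'):
    im=r.capture(cam)
    if cam=='top': crop(im,190,90,400,230,3.8,'pics/topc.png')
    else: crop(im,90,110,300,280,3.5,'pics/scenec.png')
    for n,z in(('packer',.022),('mallet',0.1),('glue',0.1),('valve',.12),('jack',0),('lathe',0),('foot_front',0),('wax',.05),('gouge',.02)):
        o=r.outline_of(cam,n)
        for d in o[:2]:
            m=d['pixels'].astype(np.uint8);
            if m.sum()==0: continue
            rc=cv2.minAreaRect(np.argwhere(m)[:,::-1].astype(np.float32))
            print(cam,n,round(d['score'],2),m.sum(),np.round(np.array(d['rect'])*[512,384,512,384]),np.round(ray(cam,rc[0],z),3),np.round([ray(cam,p,z)[:2] for p in cv2.boxPoints(rc)],3).tolist() if n in('packer','valve') else '')
E
```

```text
top packer 0.64 888 [362. 170. 389. 216.] [ 0.508 -0.436  0.022] [[0.434, -0.37], [0.607, -0.435], [0.583, -0.503], [0.411, -0.437]]
top mallet 0.93 512 [320. 194. 353. 218.] [ 0.453 -0.259  0.1  ] 
top glue 0.6 489 [316. 138. 342. 163.] [ 0.662 -0.237  0.1  ] 
top glue 0.34 497 [141. 226. 165. 249.] [0.357 0.383 0.1  ] 
top jack 0.75 2029 [226. 122. 277. 196.] [0.647 0.022 0.   ] 
top lathe 0.66 8992 [  1. 110. 232. 180.] [0.702 0.563 0.   ] 
top foot_front 0.71 8879 [  0. 117. 233. 175.] [0.705 0.564 0.   ] 
top foot_front 0.44 9045 [  2. 113. 234. 177.] [0.712 0.562 0.   ] 
top wax 0.83 476 [143. 228. 165. 250.] [0.356 0.395 0.05 ] 
top gouge 0.62 341 [125. 178. 137. 239.] [0.464 0.485 0.02 ] 
scene packer 0.55 884 [112. 127. 158. 172.] [ 0.514 -0.435  0.022] [[0.578, -0.501], [0.413, -0.44], [0.448, -0.369], [0.61, -0.431]]
scene mallet 0.63 738 [172. 124. 196. 159.] [ 0.458 -0.257  0.1  ] 
scene mallet 0.48 12009 [250. 224. 512. 369.] [0.661 0.514 0.1  ] 
scene glue 0.61 677 [146. 187. 180. 218.] [ 0.672 -0.233  0.1  ] 
scene valve 0.62 59 [239. 183. 248. 200.] [ 0.548 -0.     0.12 ] [[0.581, -0.001], [0.515, -0.011], [0.514, 0.0], [0.58, 0.01]]
scene lathe 0.79 11875 [253. 228. 511. 369.] [0.647 0.544 0.   ] 
scene foot_front 0.69 11930 [253. 227. 510. 368.] [0.64  0.544 0.   ] 
scene wax 0.66 601 [360. 177. 386. 206.] [0.369 0.395 0.05 ] 
scene gouge 0.8 356 [379. 194. 395. 262.] [0.464 0.483 0.02 ] 
scene gouge 0.32 115 [237. 177. 248. 202.] [ 0.517 -0.016  0.02 ]
```

View pics/topc.png

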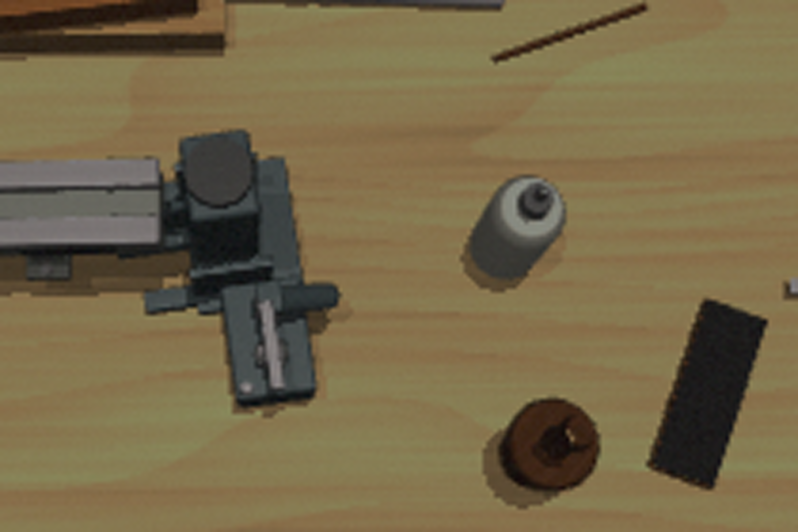

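View pics/scenec.png

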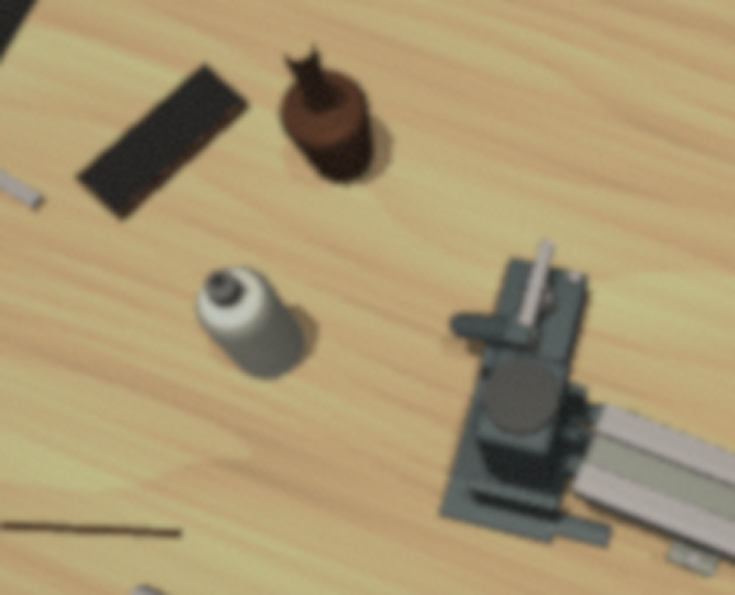

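Run:
```python
from h import *
T=lambda u,v:(190+u/3.8,90+v/3.8)
S=lambda u,v:(90+u/3.5,110+v/3.5)
z=.165
print('bed end far/near top',ray('top',T(160,157),z),ray('top',T(160,247),z))
print('scene',ray('scene',S(575,492),z),ray('scene',S(605,407),z))
print('handle top',ray('top',T(265,300),.125),ray('top',T(278,386),.125))
print('handle scene',ray('scene',S(545,242),.125),ray('scene',S(526,325),.125))
print('block top near corners',ray('top',T(237,403),.064),ray('top',T(314,393),.064), 'left far',ray('top',T(222,290),.064))
print('scene block near',ray('scene',S(510,260),.064),ray('scene',S(586,275),.064))
print('foot',ray('top',T(27,277),.06),ray('top',T(70,277),.06))
im=r.capture('top');crop(im,0,100,270,200,2.9,'pics/lathe.png')
print(proj('top',[[.6,.1,0],[.7,.1,0]]))
```

```text
bed end far/near top [0.7145155  0.09716515 0.165     ] [0.63005776 0.0976485  0.165     ]
scene [0.71977212 0.10571529 0.165     ] [0.64384568 0.10302225 0.165     ]
handle top [0.58751604 0.00274372 0.125     ] [ 0.50648741 -0.00795428  0.125     ]
handle scene [ 0.51044182 -0.00618359  0.125     ] [0.59024823 0.0075946  0.125     ]
block top near corners [0.49895198 0.03085478 0.064     ] [ 0.50753261 -0.04356708  0.064     ] left far [0.61019293 0.04399534 0.064     ]
scene block near [ 0.51874953 -0.04079593  0.064     ] [0.50642277 0.03265811 0.064     ]
foot [0.62693111 0.23483955 0.06      ] [0.62628231 0.19273937 0.06      ]
[[234.36563863 172.46171876]
 [234.19722223 147.27203631]]
```

View pics/lathe.png

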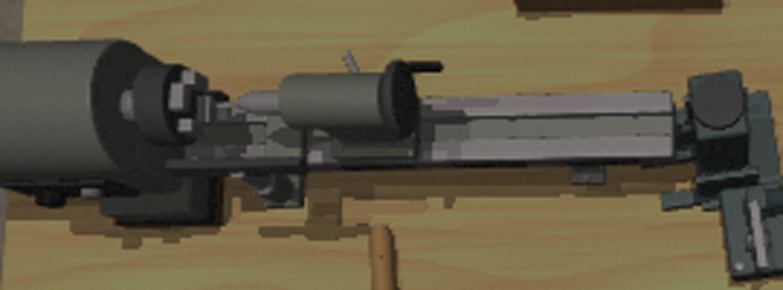

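```bash
cat >> h.py <<'E'
from scipy.spatial.transform import Rotation as Ro
def plan(p,yaw,turn=None):
    s=r.sense();R=np.array(s['ee_rot']);a=np.radians(yaw);c,q=np.cos(a),np.sin(a)
    Rt=np.array([[c,q,0],[q,-c,0],[0,0,-1.]])
    d=R.T@(np.array(p)-s['tcp_pos']);rv=np.degrees(Ro.from_matrix(R.T@Rt).as_rotvec())
    print('t',round(s['time_s'],2),'dist',np.round(np.linalg.norm(d),3),'shift/.3',np.round(d/.3,4),'turn/180',np.round(rv/180,4),'rotdeg',np.round(rv,1),'g',round(s['gripper_width'],3),'F',np.round(s['wrist_force'],1),'j',np.round(s['joints'],0))
E
python3 -c "
from h import *
plan([.28,.46,.36],-50)"
```

```text
t 1.2 dist 0.234 shift/.3 [ 0.5545  0.376  -0.4015] turn/180 [ 0.     -0.      0.2037] rotdeg [ 0.  -0.  36.7] g 1.001 F [-0.2 -0.3  0.2] j [ 91.  22.   0.   0. -68. -15.]
```

```bash
python3 -m creep '[[1,0.55,0.37,-0.4,0,0,0.2],[1,0.55,0.37,-0.4,0,0,0.2],[1,0.55,0.37,-0.4,0,0,0.2],[1,0.55,0.37,-0.4,0,0,0.2],[1,0.55,0.37,-0.4,0,0,0.2]]'; python3 -c "
from h import *
plan([.38,.2,.36],-86)"
```

```text
time_s: 1.62
tcp_pos: [0.266, 0.4756, 0.3484]
ee_rot: [[0.65, -0.76, 0.0], [-0.76, -0.65, 0.0], [-0.0, -0.0, -1.0]]
wrist_force: [0.1, 0.9, 0.1]
gripper_width: 1.0
t 1.62 dist 0.299 shift/.3 [ 0.9453  0.3082 -0.0389] turn/180 [-1.000e-04  1.000e-04  2.029e-01] rotdeg [-0.   0.  36.5] g 1.0 F [0.1 0.9 0.1] j [ 78.  11.   0.   0. -79. -37.]
```

```bash
python3 -m creep '[[1,0.94,0.31,-0.04,0,0,0.2],[1,0.94,0.31,-0.04,0,0,0.2],[1,0.94,0.31,-0.04,0,0,0.2],[1,0.94,0.31,-0.04,0,0,0.2],[1,0.94,0.31,-0.04,0,0,0.2]]'; python3 -c "
from h import *
plan([.42,.1,.36],-122)"
```

```text
time_s: 2.03
tcp_pos: [0.3444, 0.2825, 0.3568]
ee_rot: [[0.082, -0.997, 0.001], [-0.997, -0.082, 0.001], [-0.001, -0.001, -1.0]]
wrist_force: [1.0, 0.1, -0.5]
gripper_width: 0.997
t 2.03 dist 0.198 shift/.3 [ 0.6269 -0.201  -0.0111] turn/180 [-2.00e-04  4.00e-04  2.04e-01] rotdeg [-0.   0.1 36.7] g 0.997 F [ 1.   0.1 -0.5] j [ 60.   0. -11.   0. -79. -56.]
```

```bash
python3 -m creep '[[1,0.63,-0.2,-0.01,0,0,0.2],[1,0.63,-0.2,-0.01,0,0,0.2],[1,0.63,-0.2,-0.01,0,0,0.2],[1,0.63,-0.2,-0.01,0,0,0.2],[1,0.63,-0.2,-0.01,0,0,0.2]]'; python3 -c "
from h import *
plan([.48,-.15,.36],-158)"
```

```text
time_s: 2.45
tcp_pos: [0.42, 0.0965, 0.3603]
ee_rot: [[-0.517, -0.856, 0.002], [-0.856, 0.517, 0.002], [-0.002, -0.001, -1.0]]
wrist_force: [0.8, 1.4, 0.5]
gripper_width: 1.0
t 2.45 dist 0.254 shift/.3 [ 0.5997 -0.5964 -0.    ] turn/180 [-0.      0.0008  0.2047] rotdeg [-0.   0.1 36.8] g 1.0 F [0.8 1.4 0.5] j [ 35.  -2. -12.  -0. -80. -66.]
```

```bash
python3 -m creep '[[1,0.6,-0.6,0,0,0,0.2],[1,0.6,-0.6,0,0,0,0.2],[1,0.6,-0.6,0,0,0,0.2],[1,0.6,-0.6,0,0,0,0.2],[1,0.6,-0.6,0,0,0,0.2]]'; python3 -c "
from h import *
plan([.52,-.33,.33],166)"
```

```text
time_s: 2.87
tcp_pos: [0.4692, -0.1054, 0.3604]
ee_rot: [[-0.92, -0.392, 0.003], [-0.392, 0.92, 0.002], [-0.004, 0.0, -1.0]]
wrist_force: [0.8, 0.8, 0.5]
gripper_width: 0.999
t 2.87 dist 0.232 shift/.3 [ 0.1379 -0.7551  0.1005] turn/180 [0.0005 0.0011 0.206 ] rotdeg [ 0.1  0.2 37.1] g 0.999 F [0.8 0.8 0.5] j [  7.   4.  -6.  -0. -80. -74.]
```

```bash
python3 -m creep '[[1,0.14,-0.75,0.1,0,0,0.206],[1,0.14,-0.75,0.1,0,0,0.206],[1,0.14,-0.75,0.1,0,0,0.206],[1,0.14,-0.75,0.1,0,0,0.206],[1,0.14,-0.75,0.1,0,0,0.206]]'; python3 -c "
from h import *
plan([.51,-.435,.28],159.2)"
```

```text
time_s: 3.28
tcp_pos: [0.5135, -0.3074, 0.3331]
ee_rot: [[-0.975, 0.221, 0.003], [0.221, 0.975, 0.002], [-0.003, 0.002, -1.0]]
wrist_force: [1.1, 0.1, 0.9]
gripper_width: 0.997
t 3.28 dist 0.138 shift/.3 [-0.0819 -0.418   0.1764] turn/180 [0.0008 0.0009 0.0447] rotdeg [0.1 0.2 8. ] g 0.997 F [1.1 0.1 0.9] j [-15.  17.   6.  -0. -79. -87.]
```

```bash
python3 -m creep '[[1,-0.08,-0.42,0.18,0,0,0.045],[1,-0.08,-0.42,0.18,0,0,0.045],[1,-0.08,-0.42,0.18,0,0,0.045],[1,-0.08,-0.42,0.18,0,0,0.045],[1,-0.08,-0.42,0.18,0,0,0.045]]'
python3 - <<'E'
from h import *
T=wristRT();im=r.capture('wrist');cv2.imwrite('pics/w1.png',im)
d=r.outline_of('wrist','packer')
for k in d[:2]:
    m=k['pixels'];rc=cv2.minAreaRect(np.argwhere(m)[:,::-1].astype(np.float32));b=np.array([wray(p,.022,T)[:2] for p in cv2.boxPoints(rc)])
    print(k['score'],cv2.boxPoints(rc).tolist(),b.round(4).tolist(),b.mean(0));
    # fit in metric
    pts=np.array([wray(p[::-1],.022,T)[:2] for p in np.argwhere(m)],np.float32);print(cv2.minAreaRect(pts*1000))
E
```

```text
time_s: 3.7
tcp_pos: [0.5078, -0.4381, 0.2749]
ee_rot: [[-0.933, 0.36, -0.002], [0.36, 0.933, 0.005], [0.003, 0.004, -1.0]]
wrist_force: [0.0, 0.6, -0.7]
gripper_width: 0.996
0.94 [[232.0, 87.0], [287.0, 87.0], [287.0, 229.0], [232.0, 229.0]] [[0.414, -0.4345], [0.4373, -0.3742], [0.6069, -0.4352], [0.5803, -0.5035]] [ 0.50962733 -0.43687074]Traceback (most recent call last):
  File "<stdin>", line 8, in <module>
  File "h.py", line 12, in wray
    M=np.array(r.camera_model('wrist')['mtx']);d=T[:3,:3]@np.linalg.inv(M)@np.array([px[0],px[1],1.]);c=T[:3,3]
               ~~~~~~~~~~~~~~^^^^^^^^^
ValueError: time passes only in moves, steps and waits
```

View pics/w1.png

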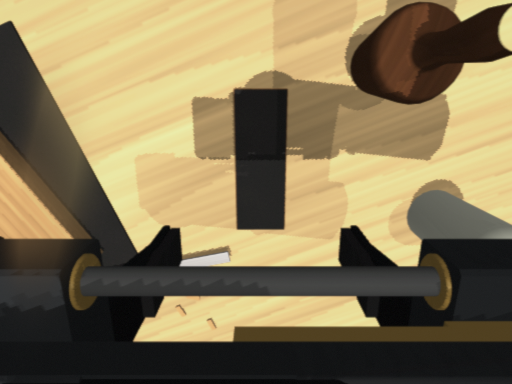

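The wrist view shows the packer as a dark strip at columns 235–287, rows 88–229. It is centred between the fingers, with the mallet clear at top right. The measured centre is (0.510,-0.437) and the yaw agrees with the top view, so I'll descend.

```bash
python3 -c "
from h import *
plan([.5096,-.437,.022],158.8)"
```

```text
t 3.8 dist 0.257 shift/.3 [-0.0016 -0.0062  0.855 ] turn/180 [0.0009 0.0005 0.0016] rotdeg [0.2 0.1 0.3] g 1.001 F [-0.4 -1.   0.7] j [-27.  25.  11.  -0. -76. -84.]
```

```bash
python3 -m creep '[[1,0,-0.006,0.14,0,0,0],[1,0,-0.006,0.28,0,0,0],[1,0,-0.006,0.42,0,0,0],[1,0,-0.006,0.55,0,0,0],[1,0,-0.006,0.6,0,0,0]]'; python3 -c "
from h import *
plan([.5096,-.437,.022],158.8)"
```

```text
time_s: 4.22
tcp_pos: [0.5072, -0.4332, 0.0939]
ee_rot: [[-0.935, 0.356, -0.003], [0.356, 0.935, 0.007], [0.006, 0.006, -1.0]]
wrist_force: [-0.5, 0.9, -0.6]
gripper_width: 1.001
t 4.22 dist 0.072 shift/.3 [-0.0134 -0.0104  0.2396] turn/180 [ 0.0018 -0.0018  0.002 ] rotdeg [ 0.3 -0.3  0.4] g 1.001 F [-0.5  0.9 -0.6] j [-27.  33.  -3.  -0. -54. -84.]
```

```bash
python3 -m creep '[[1,-0.013,-0.01,0.08,0,0,0],[1,-0.013,-0.01,0.14,0,0,0.002],[1,-0.013,-0.01,0.2,0,0,0.002],[1,-0.013,-0.01,0.23,0,0,0.002],[1,-0.013,-0.01,0.237,0,0,0.002]]'; python3 -m creep '[[0,0,0,0,0,0,0],[0,0,0,0,0,0,0],[0,0,0,0,0,0,0],[0,0,0,0,0,0,0],[0,0,0,0,0,0,0]]'; python3 -c "
from h import *
plan([.5096,-.437,.022],158.8)"
```

```text
time_s: 4.63
tcp_pos: [0.5098, -0.4352, 0.0223]
ee_rot: [[-0.933, 0.36, -0.005], [0.36, 0.933, 0.008], [0.007, 0.006, -1.0]]
wrist_force: [-0.6, 0.6, 0.2]
gripper_width: 1.001
time_s: 5.05
tcp_pos: [0.5105, -0.4362, 0.0239]
ee_rot: [[-0.933, 0.36, -0.002], [0.36, 0.933, 0.006], [0.004, 0.005, -1.0]]
wrist_force: [-0.5, -1.8, 2.6]
gripper_width: 0.744
t 5.05 dist 0.002 shift/.3 [ 0.0018 -0.0037  0.0064] turn/180 [ 0.0015 -0.0014  0.0007] rotdeg [ 0.3 -0.2  0.1] g 0.744 F [-0.5 -1.8  2.6] j [-27.  38.  -5.  -0. -47. -84.]
```

Gripped: 0.744 × 87 = 64.7 mm, against 65 mm. Lifting.

```bash
python3 -m creep '[[0,0,0,-0.02,0,0,0],[0,0,0,-0.1,0,0,0],[0,0,0,-0.22,0,0,0],[0,0,0,-0.36,0,0,0],[0,0,0,-0.5,0,0,0]]';python3 -m creep '[[0,0,0,-0.14,0,0,0],[0,0,0,-0.28,0,0,0],[0,0,0,-0.4,0,0,0],[0,0,0,-0.48,0,0,0],[0,0,0,-0.48,0,0,0]]'; python3 -c "
from h import *
T=wristRT();cv2.imwrite('pics/w2.png',r.capture('wrist'))
plan([.5,-.24,.3],169)"
```

```text
time_s: 5.47
tcp_pos: [0.5096, -0.4361, 0.1733]
ee_rot: [[-0.933, 0.36, -0.006], [0.36, 0.933, 0.009], [0.008, 0.006, -1.0]]
wrist_force: [0.4, -1.1, -3.6]
gripper_width: 0.743
time_s: 5.88
tcp_pos: [0.5115, -0.4386, 0.3248]
ee_rot: [[-0.933, 0.36, 0.004], [0.36, 0.933, 0.002], [-0.003, 0.003, -1.0]]
wrist_force: [0.1, -0.0, -2.1]
gripper_width: 0.745
t 5.93 dist 0.199 shift/.3 [0.2709 0.6005 0.0725] turn/180 [ 0.0021 -0.0006 -0.0562] rotdeg [  0.4  -0.1 -10.1] g 0.742 F [ 0.7  0.7 -4.4] j [-27.  25.  16.  -0. -82. -84.]
```

View pics/w2.png

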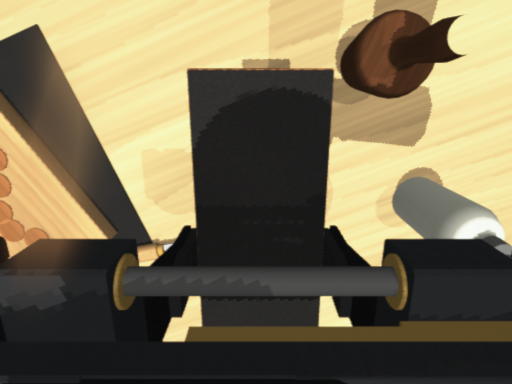

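The packer is held level and square between the fingers, well above the mallet. Carrying it over.

```bash
python3 -m creep '[[0,0.27,0.62,0.02,0,0,-0.056],[0,0.27,0.62,0.02,0,0,-0.056],[0,0.27,0.62,0.02,0,0,-0.056],[0,0.27,0.62,0.02,0,0,-0.056],[0,0.27,0.62,0.02,0,0,-0.056]]'; python3 -c "
from h import *
plan([.49,-.03,.31],180)"
```

```text
time_s: 6.35
tcp_pos: [0.5002, -0.2318, 0.3123]
ee_rot: [[-0.981, 0.192, -0.006], [0.192, 0.981, 0.01], [0.008, 0.009, -1.0]]
wrist_force: [1.0, 0.3, -3.3]
gripper_width: 0.747
t 6.35 dist 0.202 shift/.3 [0.1623 0.6536 0.0144] turn/180 [ 0.003  -0.0023 -0.0615] rotdeg [  0.5  -0.4 -11.1] g 0.747 F [ 1.   0.3 -3.3] j [ -8.  13.  -2.  -1. -75. -93.]
```

```bash
python3 -m creep '[[0,0.16,0.67,0.01,0,0,-0.0615],[0,0.16,0.67,0.01,0,0,-0.0615],[0,0.16,0.67,0.01,0,0,-0.0615],[0,0.16,0.67,0.01,0,0,-0.0615],[0,0.16,0.67,0.01,0,0,-0.0615]]'; python3 -c "
from h import *
cv2.imwrite('pics/w3.png',r.capture('wrist'))
plan([.48,.17,.31],180)"
```

```text
time_s: 6.77
tcp_pos: [0.4893, -0.0248, 0.3084]
ee_rot: [[-1.0, 0.001, -0.012], [0.001, 1.0, 0.01], [0.012, 0.01, -1.0]]
wrist_force: [1.2, 0.4, -2.4]
gripper_width: 0.742
t 6.82 dist 0.189 shift/.3 [0.0282 0.6291 0.0029] turn/180 [ 0.0046 -0.0036  0.0016] rotdeg [ 0.8 -0.6  0.3] g 0.743 F [-2.6  2.5 -6.2] j [  16.    6.  -10.   -1.  -74. -106.]
```

View pics/w3.png

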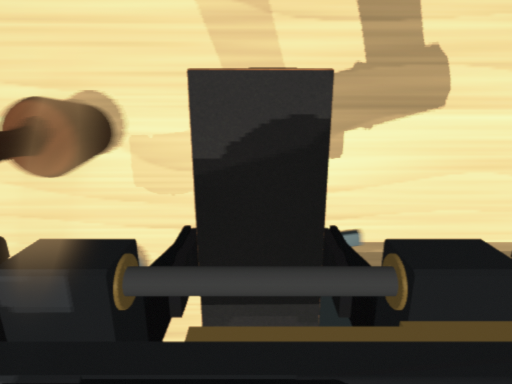

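```bash
python3 -m creep '[[0,0.03,0.63,0,0,0,0],[0,0.03,0.63,0,0,0,0],[0,0.03,0.63,0,0,0,0],[0,0.03,0.63,0,0,0,0],[0,0.03,0.63,0,0,0,0]]'; python3 -c "
from h import *
im=r.capture('top');crop(im,180,130,280,200,8,'pics/t4.png')
im=r.capture('scene');crop(im,230,200,330,275,8,'pics/s4.png')
plan([.48,.214,.10],180)"
```

```text
time_s: 7.23
tcp_pos: [0.4774, 0.1725, 0.3079]
ee_rot: [[-1.0, -0.006, -0.016], [-0.006, 1.0, 0.013], [0.016, 0.013, -1.0]]
wrist_force: [0.4, -0.7, -4.1]
gripper_width: 0.744
t 7.33 dist 0.211 shift/.3 [-0.0204  0.1249  0.693 ] turn/180 [ 0.0042 -0.0053  0.0031] rotdeg [ 0.8 -1.   0.6] g 0.744 F [ 0.5 -0.1 -3.5] j [  38.    8.   -8.   -1.  -74. -127.]
```

View pics/t4.png

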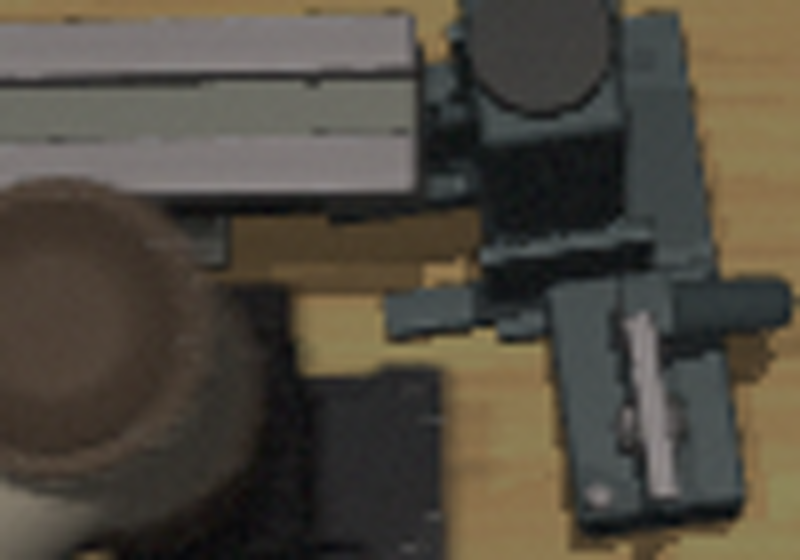

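View pics/s4.png

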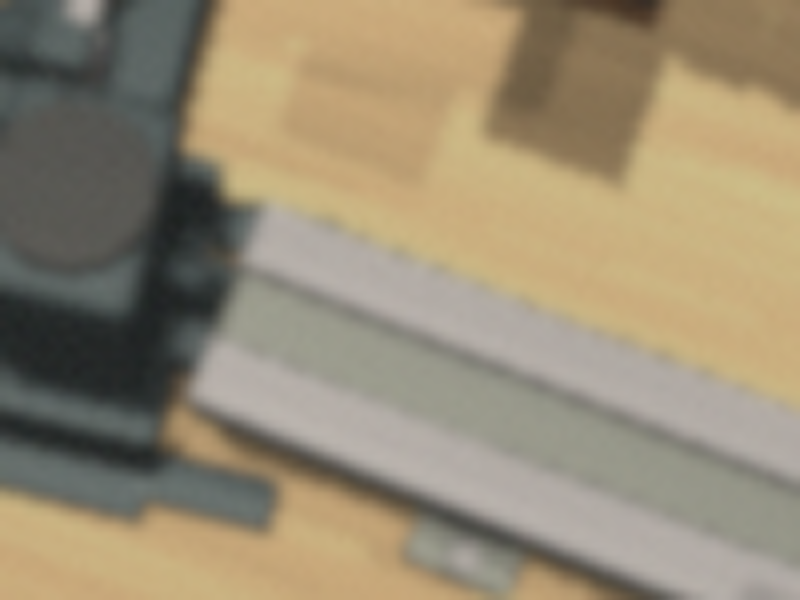

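Run:
```python
from h import *
T=lambda u,v:(180+u/8,130+v/8)
T1=lambda u,v:(190+u/3.8,90+v/3.8)
S=lambda u,v:(230+u/8,200+v/8)
print('front bot corners (z.046)',ray('top',T1(27,278),.046),ray('top',T(228,267),.046))
print('back top corners z.06',ray('scene',S(404,557),.06),ray('scene',S(512,594),.06))
# bed side edges at top, tilted z: end .165
e=ray('top',T(415,14),.165);f=ray('top',T(415,193),.165);print('end',e,f)
e=ray('scene',S(270,205),.165);f=ray('scene',S(190,400),.165);print('end s',e,f)
# bed front top edge along: scene (270,205)->(800,410)
a=ray('scene',S(270,205),.165);b=ray('scene',S(798,408),.154);print(a,b,np.degrees(np.arctan2(b[0]-a[0],b[1]-a[1])))
im=r.capture('top')
a=ray('top',T(415,14),.165);b=ray('top',T(0,22),.165);print(a,b)
print('packer front corners',ray('top',T(440,368),.3+.008))
print('leg end',ray('top',T(385,335),.014),ray('top',T(385,298),.014))
```

```text
front bot corners (z.046) [0.62896544 0.23704521 0.046     ] [0.62747311 0.19422842 0.046     ]
back top corners z.06 [0.72838127 0.19625916 0.06      ] [0.72637298 0.24007609 0.06      ]
end [0.71296549 0.09797599 0.165     ] [0.63316281 0.09842578 0.165     ]
end s [0.64102384 0.10475847 0.165     ] [0.71879938 0.10367293 0.165     ]
[0.64102384 0.10475847 0.165     ] [0.6390801  0.30984038 0.154     ] -0.5430262801441431
[0.71296549 0.09797599 0.165     ] [0.71215802 0.27859149 0.165     ]
packer front corners [0.53049695 0.07994089 0.308     ]
leg end [0.59999305 0.12305604 0.014     ] [0.61804098 0.12297981 0.014     ]
```

The foot's front edge is at x≈0.628, y≈0.217, and the back edge at x≈0.727. That gives a sole 43–44 mm wide and 100 mm deep, as stated. Next I'll set the packer down in front of it.

```bash
python3 -m creep '[[0,-0.02,0.14,0.12,0.004,-0.005,0.003],[0,-0.02,0.14,0.26,0.004,-0.005,0.003],[0,-0.02,0.14,0.4,0.004,-0.005,0.003],[0,-0.02,0.14,0.54,0.004,-0.005,0.003],[0,-0.02,0.14,0.66,0.004,-0.005,0.003]]'; python3 -c "
from h import *
plan([.48,.217,.025],180.3)"
```

```text
time_s: 7.8
tcp_pos: [0.4786, 0.2142, 0.1151]
ee_rot: [[-1.0, 0.002, -0.004], [0.002, 1.0, -0.002], [0.004, -0.002, -1.0]]
wrist_force: [1.2, 0.5, -4.2]
gripper_width: 0.743
t 7.8 dist 0.09 shift/.3 [-0.0058  0.0099  0.3004] turn/180 [-0.0006 -0.0013 -0.0024] rotdeg [-0.1 -0.2 -0.4] g 0.743 F [ 1.2  0.5 -4.2] j [  42.   20.  -23.   -0.  -47. -132.]
```

```bash
python3 -m creep '[[0,-0.006,0.01,0.1,0,-0.001,-0.002],[0,-0.006,0.01,0.18,0,-0.001,-0.002],[0,-0.006,0.01,0.24,0,-0.001,-0.002],[0,-0.006,0.01,0.28,0,-0.001,-0.002],[0,-0.006,0.01,0.295,0,-0.001,-0.002]]'; python3 -c "
from h import *
plan([.48,.217,.024],180.3)"
```

```text
time_s: 8.22
tcp_pos: [0.4776, 0.2137, 0.0239]
ee_rot: [[-1.0, -0.002, -0.008], [-0.002, 1.0, -0.008], [0.008, -0.008, -1.0]]
wrist_force: [-9.3, -5.3, 21.6]
gripper_width: 0.745
t 8.22 dist 0.004 shift/.3 [-0.008   0.0109 -0.0004] turn/180 [-0.0025 -0.0025 -0.0011] rotdeg [-0.4 -0.5 -0.2] g 0.745 F [-9.3 -5.3 21.6] j [  42.   28.  -28.    0.  -35. -132.]
```

```bash
python3 -m creep '[[1,0,0,-0.005,0,0,0],[1,0,0,-0.005,0,0,0],[1,0,0,-0.005,0,0,0],[1,0,0,-0.005,0,0,0],[1,0,0,-0.005,0,0,0]]';  python3 -m creep '[[1,0.06,0,0,0,0,0],[1,0.12,0,0,0,0,0],[1,0.18,0,0,0,0,0],[1,0.227,0,0,0,0,0],[1,0.227,0,0,0,0,0]]'
python3 - <<'E'
from h import *
T=wristRT();cv2.imwrite('pics/w5.png',r.capture('wrist'));print(r.sense()['tcp_pos'])
crop(r.capture('top'),180,130,280,200,8,'pics/t5.png')
plan([.412,.217,.024],180.3)
E
```

```text
time_s: 8.63
tcp_pos: [0.4781, 0.2139, 0.0261]
ee_rot: [[-1.0, -0.002, -0.007], [-0.002, 1.0, -0.007], [0.007, -0.007, -1.0]]
wrist_force: [0.1, -0.9, 0.4]
gripper_width: 0.977
time_s: 9.05
tcp_pos: [0.4076, 0.2129, 0.0269]
ee_rot: [[-1.0, -0.003, -0.008], [-0.003, 1.0, -0.008], [0.008, -0.008, -1.0]]
wrist_force: [-0.4, 0.6, 0.2]
gripper_width: 1.002
[0.40927474 0.21378379 0.02714236]
t 9.15 dist 0.004 shift/.3 [-0.0056  0.0089  0.0106] turn/180 [-0.0018 -0.0017 -0.0007] rotdeg [-0.3 -0.3 -0.1] g 0.997 F [-0.1  0.4  0.2] j [  48.   23.  -36.   -0.  -31. -138.]
```

View pics/w5.png

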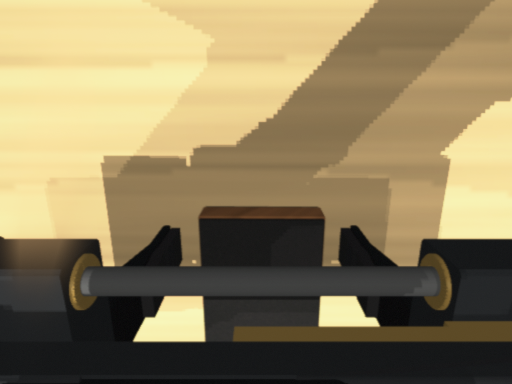

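View pics/t5.png

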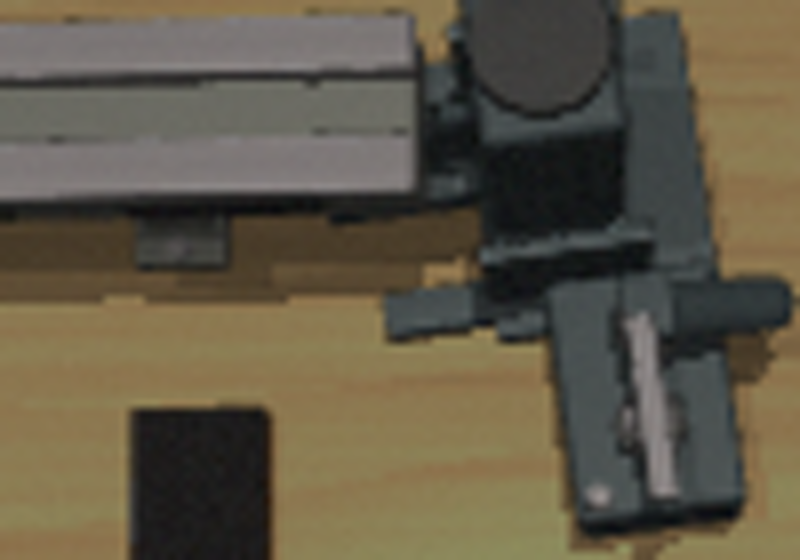

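Run:
```python
from h import *
T=lambda u,v:(180+u/8,130+v/8)
for p,z in(((131,408),.022),((270,408),.022),((136,265),.046),((228,268),.046),((136,240),.06),((228,240),.06)): print(ray('top',T(*p),z))
```

```text
[0.56508823 0.24309499 0.022     ]
[0.56407326 0.17715374 0.022     ]
[0.6290977  0.23744167 0.046     ]
[0.62699383 0.1942269  0.046     ]
[0.63794399 0.23531373 0.06      ]
[0.63728377 0.19248052 0.06      ]
```

```bash
python3 -m creep '[[1,0.033,0,0.01,0,0,0],[1,0.033,0,0.01,0,0,0],[0,0.033,0,0.01,0,0,0],[0,0.033,0,0.01,0,0,0],[0,0.033,0,0.01,0,0,0]]';  python3 -m creep '[[0,0,0,-0.01,0,0,0],[0,0,0,-0.01,0,0,0],[0,0,0,-0.01,0,0,0],[0,-0.04,0.018,-0.01,0,0,0],[0,-0.1,0.018,-0.01,0,0,0]]'
python3 - <<'E'
from h import *
plan([.575,.2195,.026],180.3)
E
```

```text
time_s: 9.57
tcp_pos: [0.4008, 0.2144, 0.0242]
ee_rot: [[-1.0, -0.003, -0.005], [-0.003, 1.0, -0.006], [0.005, -0.006, -1.0]]
wrist_force: [0.7, 0.5, -0.2]
gripper_width: 0.851
time_s: 9.98
tcp_pos: [0.427, 0.2178, 0.0273]
ee_rot: [[-1.0, -0.003, -0.012], [-0.003, 1.0, -0.011], [0.012, -0.011, -1.0]]
wrist_force: [-7.4, 0.2, 7.2]
gripper_width: 0.747
t 9.98 dist 0.148 shift/.3 [-0.4934  0.0041 -0.0015] turn/180 [-0.0033 -0.0039 -0.0006] rotdeg [-0.6 -0.7 -0.1] g 0.747 F [-7.4  0.2  7.2] j [  46.   24.  -34.   -0.  -33. -136.]
```

```bash
python3 -m creep '[[0,-0.08,0.004,-0.005,0,0,0],[0,-0.16,0.004,-0.005,0,0,0],[0,-0.24,0.004,-0.005,0,0,0],[0,-0.3,0.004,-0.005,0,0,0],[0,-0.33,0.004,-0.005,0,0,0]]'
python3 - <<'E'
from h import *
crop(r.capture('top'),160,110,280,200,6.6,'pics/t6.png')
plan([.575,.2195,.026],180.3)
E
```

```text
time_s: 10.4
tcp_pos: [0.5268, 0.2189, 0.0274]
ee_rot: [[-1.0, -0.002, -0.014], [-0.002, 1.0, -0.012], [0.014, -0.012, -1.0]]
wrist_force: [-7.7, 2.0, 9.2]
gripper_width: 0.745
t 10.45 dist 0.047 shift/.3 [-0.1572  0.0008  0.0028] turn/180 [-0.0034 -0.0039 -0.001 ] rotdeg [-0.6 -0.7 -0.2] g 0.743 F [ 2.9 -0.2 -1.2] j [  39.   31.  -20.    0.  -40. -129.]
```

View pics/t6.png

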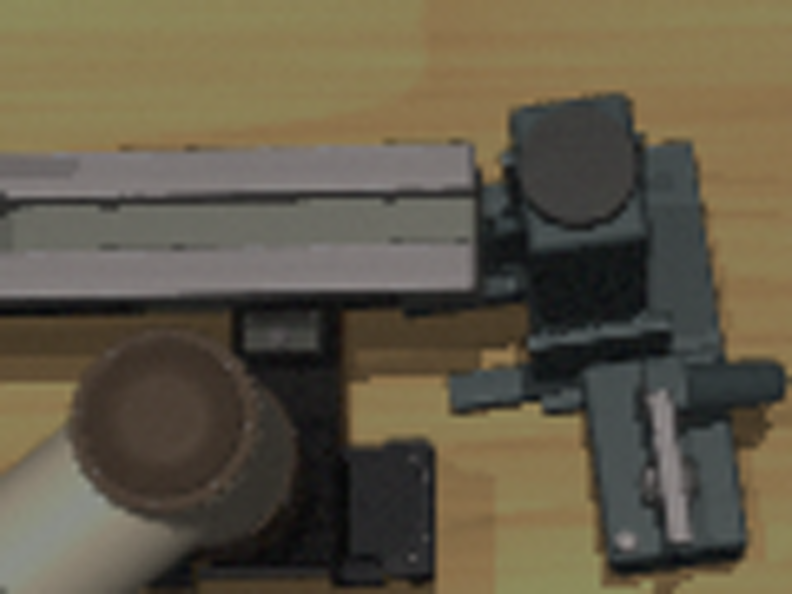

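The packer is now partly under the sole at crop columns 234–345, and the sole above it spans 242–325, so it is centred to about 2 mm. I'll push it the rest of the way.

```bash
python3 -m creep '[[0,-0.05,0.004,-0.002,0,0,0],[0,-0.09,0.004,-0.002,0,0,0],[0,-0.13,0.004,0,0,0,0],[0,-0.16,0.004,0,0,0,0],[0,-0.164,0.004,0.002,0,0,0]]'
python3 - <<'E'
from h import *
plan([.577,.2195,.024],180.3)
cv2.imwrite('pics/s7.png',r.capture('scene'));im=r.capture('scene');crop(im,230,200,330,290,6.6,'pics/s7.png')
E
```

```text
time_s: 10.87
tcp_pos: [0.576, 0.2201, 0.0274]
ee_rot: [[-1.0, -0.002, -0.015], [-0.002, 1.0, -0.012], [0.015, -0.012, -1.0]]
wrist_force: [-10.3, 0.8, 15.2]
gripper_width: 0.744
t 10.87 dist 0.004 shift/.3 [-0.0035 -0.002   0.0112] turn/180 [-0.0038 -0.0048 -0.001 ] rotdeg [-0.7 -0.9 -0.2] g 0.744 F [-10.3   0.8  15.2] j [  36.   34.  -14.    0.  -43. -126.]
```

View pics/s7.png

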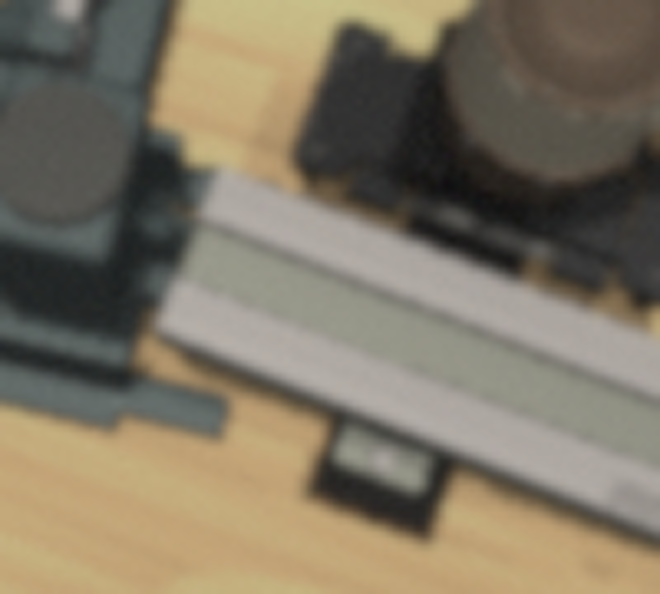

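```bash
python3 - <<'E'
from h import *
S=lambda u,v:(230+u/6.6,200+v/6.6)
for p,z in(((309,492),.022),((430,537),.022),((333,460),.06),((428,492),.06)): print(ray('scene',S(*p),z))
E
python3 -m creep '[[0,0,0,0,0,0,0],[1,0,0,0,0,0,0],[1,0,0,0,0,0,0],[1,0,0,0,0,0,0],[1,0,0,0,0,0,0]]'; python3 -m creep '[[1,0,0,-0.03,0,0,0],[1,0.07,0,-0.1,0,0,0],[1,0.17,0,-0.24,0,0,0],[1,0.26,0,-0.38,0,0,0],[1,0.35,0,-0.5,0,0,0]]'
python3 - <<'E'
from h import *
crop(r.capture('top'),160,110,280,200,6.6,'pics/t8.png')
plan([.5485,-.001,.22],270)
E
```

```text
[0.74195976 0.19120296 0.022     ]
[0.74062631 0.25287673 0.022     ]
[0.72864017 0.19620328 0.06      ]
[0.72626101 0.24282251 0.06      ]
time_s: 11.38
tcp_pos: [0.5758, 0.2202, 0.0272]
ee_rot: [[-1.0, -0.003, -0.014], [-0.002, 1.0, -0.012], [0.014, -0.012, -1.0]]
wrist_force: [-0.4, -0.9, -0.4]
gripper_width: 0.946
time_s: 11.8
tcp_pos: [0.4845, 0.2213, 0.1626]
ee_rot: [[-1.0, -0.002, -0.014], [-0.002, 1.0, -0.012], [0.014, -0.012, -1.0]]
wrist_force: [-0.2, 1.6, -0.0]
gripper_width: 0.999
t 11.85 dist 0.238 shift/.3 [-0.2108 -0.7473 -0.1627] turn/180 [-1.000e-04 -2.700e-03 -4.985e-01] rotdeg [ -0.   -0.5 -89.7] g 1.001 F [-3.3 -0.4  3.3] j [  42.   17.  -18.    0.  -56. -132.]
```

View pics/t8.png

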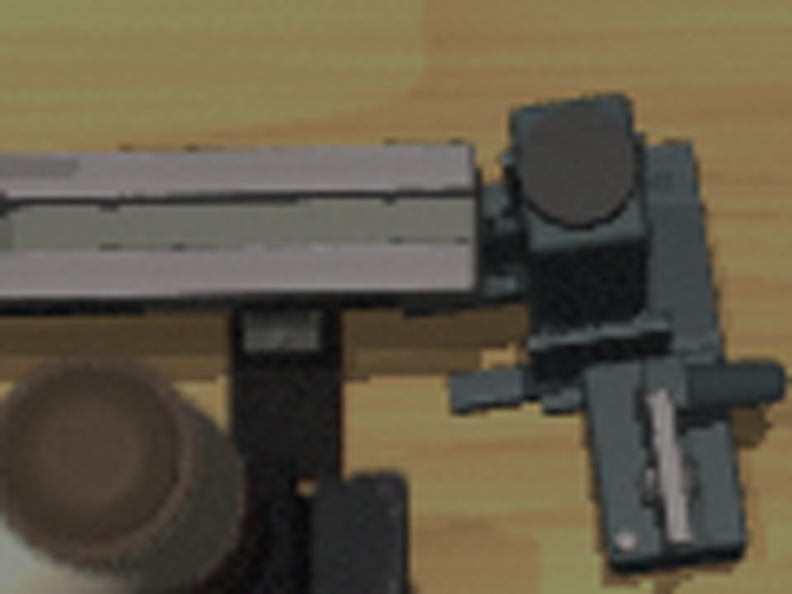

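The packer is seated: its far end is about 13 mm past the sole's back edge, and it overlaps both sides. Next, a look at the valve from above.

```bash
python3 -m creep '[[1,0,0,-0.14,0,0,0],[1,0,-0.04,-0.28,0,0,-0.01],[1,-0.1,-0.14,-0.42,0,0,-0.02],[1,-0.2,-0.25,-0.55,0,0,-0.03],[1,-0.3,-0.36,-0.62,0,0,-0.044]]'
python3 - <<'E'
from h import *
plan([.60,-.0,.36],188)
E
```

```text
time_s: 12.27
tcp_pos: [0.547, 0.1468, 0.3322]
ee_rot: [[-0.989, -0.147, -0.0], [-0.147, 0.989, -0.003], [0.001, -0.003, -1.0]]
wrist_force: [0.9, 1.2, 0.2]
gripper_width: 1.001
t 12.27 dist 0.159 shift/.3 [-0.1031 -0.5101 -0.0913] turn/180 [-0.001  -0.0002  0.0024] rotdeg [-0.2 -0.   0.4] g 1.001 F [0.9 1.2 0.2] j [  31.   13.    1.    0.  -78. -113.]
```

```bash
python3 -m creep '[[0.45,-0.1,-0.51,-0.09,0,0,0],[0.45,-0.1,-0.51,-0.09,0,0,0],[0.45,-0.1,-0.51,-0.09,0,0,0],[0.45,-0.1,-0.51,-0.09,0,0,0],[0.45,-0.1,-0.51,-0.09,0,0,0]]'
python3 -m creep '[[0.45,0,0,0,0,0,0],[0.45,0,0,0,0,0,0]]'
python3 - <<'E'
from h import *
T=wristRT();np.save('T9.npy',T);im=r.capture('wrist');cv2.imwrite('pics/w9.png',im)
for d in r.outline_of('wrist','valve')[:2]:
    m=d['pixels'];print(d['score'],m.sum(),np.array(d['rect'])*[512,384,512,384])
    rc=cv2.minAreaRect(np.argwhere(m)[:,::-1].astype(np.float32));print(rc)
    print(np.round([wray(p,.1245,T)[:2] for p in cv2.boxPoints(rc)],4).tolist(),wray(rc[0],.1245,T))
plan([.5485,-.001,.2],188)
E
```

```text
time_s: 12.68
tcp_pos: [0.6006, -0.0052, 0.3615]
ee_rot: [[-0.99, -0.141, 0.003], [-0.141, 0.99, -0.004], [-0.002, -0.005, -1.0]]
wrist_force: [0.4, 0.4, 0.4]
gripper_width: 0.704
time_s: 12.85
tcp_pos: [0.6005, -0.0059, 0.3619]
ee_rot: [[-0.99, -0.139, 0.003], [-0.14, 0.99, -0.005], [-0.003, -0.005, -1.0]]
wrist_force: [-1.0, 0.9, 1.1]
gripper_width: 0.552
0.76 840 [263.424   81.4848 281.2928 156.096 ]
((270.5614929199219, 117.96245574951172), (13.349326133728027, 72.22225189208984), 2.2906100749969482)
[[0.59, -0.0045], [0.5086, -0.0128], [0.507, 0.0021], [0.5884, 0.0114]] [ 0.54720737 -0.00107625  0.1245    ]
t 12.95 dist 0.17 shift/.3 [0.1702 0.0388 0.5379] turn/180 [-0.0015  0.0007  0.0008] rotdeg [-0.3  0.1  0.1] g 0.488 F [-1.1  0.1 -0.1] j [ 15.  16.   9.   0. -83. -97.]
```

View pics/w9.png

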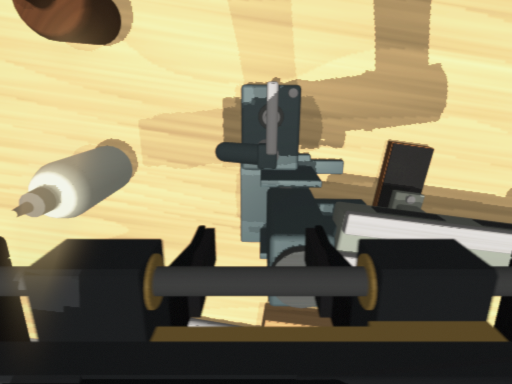

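The wrist view shows the steel bar from about (274,83) to (270,153), with the plunger and socket at about (240,152). The centre comes out at (0.548,-0.001), and all three cameras agree within 3 mm. The bar's yaw is about 7°. Moving above it.

```bash
python3 -m creep '[[0.45,0.17,0.038,0.1,0,0,-0.004],[0.45,0.17,0.038,0.2,0,0,-0.004],[0.45,0.17,0.038,0.32,0,0,-0.004],[0.45,0.17,0.038,0.44,0,0,-0.004],[0.45,0.17,0.038,0.54,0,0,-0.004]]'
python3 - <<'E'
from h import *
T=wristRT();im=r.capture('wrist');cv2.imwrite('pics/w10.png',im)
plan([.548,-.001,.116],187)
crop(r.capture('top'),200,100,300,200,6,'pics/t10.png')
E
```

```text
time_s: 13.37
tcp_pos: [0.5469, -0.0, 0.1976]
ee_rot: [[-0.988, -0.156, 0.002], [-0.156, 0.988, -0.004], [-0.001, -0.004, -1.0]]
wrist_force: [-0.3, 0.2, -0.2]
gripper_width: 0.447
t 13.42 dist 0.075 shift/.3 [-0.0174 -0.0037  0.2506] turn/180 [-0.0011 -0.0036  0.0105] rotdeg [-0.2 -0.6  1.9] g 0.45 F [-1.6 -0.2 -4.8] j [ 17.  17. -15.   0. -59. -98.]
```

View pics/w10.png

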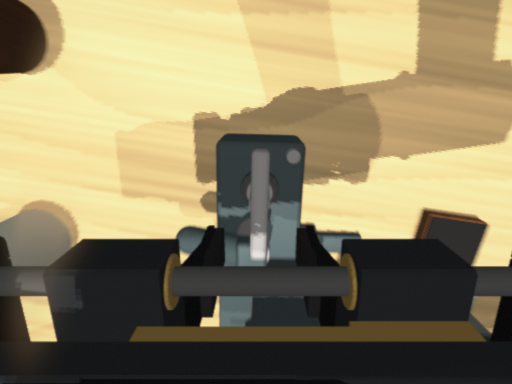

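The bar is vertical and centred in the view (columns 252–270), so the tool yaw already matches. Descending onto it.

```bash
python3 -m creep '[[0.45,-0.008,-0.004,0.08,0,0,0],[0.45,-0.008,-0.004,0.15,0,0,0],[0.45,-0.008,-0.004,0.21,0,0,0],[0.45,-0.008,-0.004,0.25,0,0,0],[0.45,-0.008,-0.004,0.26,0,0,0]]'
python3 - <<'E'
from h import *
plan([.548,-.001,.116],188.8)
E
```

```text
time_s: 13.88
tcp_pos: [0.5466, -0.0012, 0.1163]
ee_rot: [[-0.988, -0.157, -0.01], [-0.157, 0.988, -0.007], [0.011, -0.005, -1.0]]
wrist_force: [0.4, -0.0, 0.8]
gripper_width: 0.455
t 13.88 dist 0.001 shift/.3 [-0.0047 -0.0002  0.0011] turn/180 [-0.0016 -0.0034  0.0012] rotdeg [-0.3 -0.6  0.2] g 0.455 F [ 0.4 -0.   0.8] j [ 17.  22. -20.   0. -49. -98.]
```

```bash
python3 -m creep '[[0,-0.004,0,0,0,0,0],[0,-0.004,0,0,0,0,0],[0,-0.004,0,0,0,0,0],[0,-0.004,0,0,0,0,0],[0,-0.004,0,0,0,0,0]]'
python3 - <<'E'
from h import *
plan([.548,-.001,.116],188.8)
im=r.capture('scene');crop(im,230,170,330,260,6.6,'pics/s11.png');print(r.sense()['moment'])
E
```

```text
time_s: 14.3
tcp_pos: [0.5484, -0.0008, 0.1175]
ee_rot: [[-0.988, -0.157, -0.008], [-0.157, 0.988, -0.006], [0.009, -0.005, -1.0]]
wrist_force: [-0.7, 0.4, 3.2]
gripper_width: 0.174
t 14.3 dist 0.002 shift/.3 [ 0.0014 -0.0005  0.0049] turn/180 [-0.0015 -0.0027  0.0013] rotdeg [-0.3 -0.5  0.2] g 0.174 F [-0.7  0.4  3.2] j [ 17.  22. -20.   0. -49. -98.]
[ 0.32293268  0.04528369 -0.04003873]
```

View pics/s11.png

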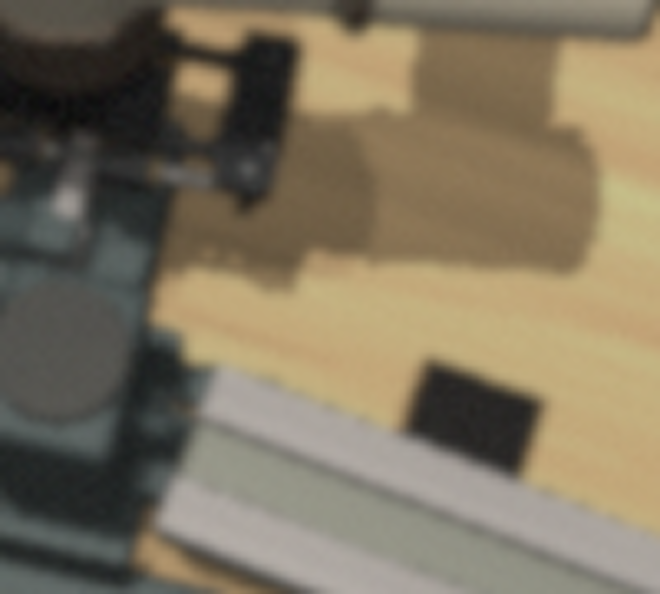

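```bash
cat >> h.py <<'E'
BOX=(262,222,322,272)
def bed(n=2):
    x0,y0,x1,y1=BOX
    return sum(cv2.cvtColor(r.capture('scene'),cv2.COLOR_BGR2GRAY)[y0:y1,x0:x1].astype(np.float32) for _ in range(n))/n
def drop(ref,cur):
    M=np.eye(2,3,dtype=np.float32)
    cc,M=cv2.findTransformECC(ref,cur,M,cv2.MOTION_TRANSLATION,(3,200,1e-6),None,5)
    d=M[:,2]
    g=(proj('scene',[.67,.17,.14])-proj('scene',[.67,.17,.164]))[0]/24  # px per mm
    return float(d@g/(g@g)),d,cc
E
python3 - <<'E'
from h import *
a=bed();b=bed();np.save('ref.npy',a);print(drop(a,b),(proj('scene',[.67,.17,.14])-proj('scene',[.67,.17,.164])))
plan([.548,-.001,.116],188.8)
E
```

```text
(0.006269916868763357, array([-0.00249968, -0.00036496], dtype=float32), 0.9999761735234376) [[-0.51745362  1.5755456 ]]
t 14.55 dist 0.001 shift/.3 [ 0.0015 -0.0004  0.0047] turn/180 [-0.0016 -0.0028  0.0013] rotdeg [-0.3 -0.5  0.2] g 0.168 F [-0.9  1.7  6. ] j [ 17.  22. -20.   0. -49. -98.]
```

The drop measurement from the scene camera is good to about 0.1 mm. Now open the valve gently, first to about 0.22 rad.

```bash
python3 -m creep '[[0,0,0,0,0,0,-0.02],[0,0,0,0,0,0,-0.04],[0,0,0,0,0,0,-0.055],[0,0,0,0,0,0,-0.07],[0,0,0,0,0,0,-0.07]]'
python3 - <<'E'
from h import *
a=np.load('ref.npy');print(drop(a,bed())[0]); s=r.sense();print(s['moment'],s['wrist_force'],np.degrees(np.arctan2(-s['ee_rot'][1][0],-s['ee_rot'][0][0])))
cv2.imwrite('pics/w12.png',r.capture('wrist'))
plan([.548,-.001,.116],188.8)
E
```

```text
time_s: 14.97
tcp_pos: [0.5484, -0.0006, 0.1175]
ee_rot: [[-0.929, -0.369, -0.008], [-0.369, 0.929, -0.006], [0.01, -0.003, -1.0]]
wrist_force: [-0.8, 1.8, 1.7]
gripper_width: 0.171
-0.008180320705317747
[ 0.61740668  0.05490902 -0.16577181] [-0.16595061  2.61818015  2.23701728] 21.552847116055567
t 15.12 dist 0.002 shift/.3 [ 0.0016 -0.0006  0.0048] turn/180 [-0.0012 -0.003   0.0709] rotdeg [-0.2 -0.5 12.8] g 0.168 F [-1.8  2.   3. ] j [ 17.  22. -20.   0. -49. -86.]
```

View pics/w12.png

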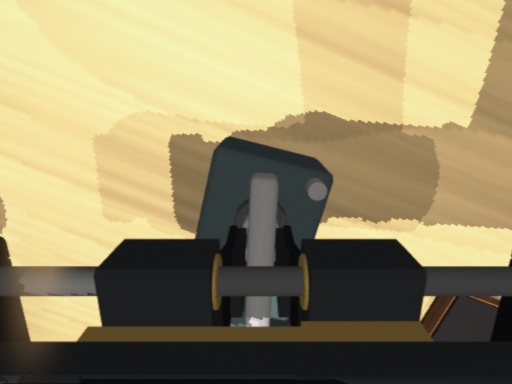

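The bar turns with the gripper: yaw went from 9.0° to 21.5° (0.22 rad), with no drop yet. Next about 0.33 rad.

```bash
python3 -m creep '[[0,0,0,0,0,0,-0.01],[0,0,0,0,0,0,-0.02],[0,0,0,0,0,0,-0.03],[0,0,0,0,0,0,-0.035],[0,0,0,0,0,0,-0.035]]'
python3 - <<'E'
from h import *
a=np.load('ref.npy')
for i in range(4):
    b=bed(1);print(r.sense()['time_s'],drop(a,b)[0])
s=r.sense();print(s['moment'],s['wrist_force'],np.degrees(np.arctan2(-s['ee_rot'][1][0],-s['ee_rot'][0][0])))
E
```

```text
time_s: 15.53
tcp_pos: [0.5484, -0.0006, 0.1175]
ee_rot: [[-0.884, -0.467, -0.008], [-0.467, 0.884, -0.006], [0.01, -0.001, -1.0]]
wrist_force: [-1.0, 1.4, 2.6]
gripper_width: 0.171
15.5833 -0.024437376100366018
15.6333 0.04511431589858754
15.6833 0.02317559113149384
15.7333 -0.006372848954959689
[ 0.70997967  0.07318948 -0.22838335] [-1.5494243   2.4671831   2.15959951] 27.820579141074738
```

```bash
python3 -m creep '[[0,0,0,0,0,0,-0.008],[0,0,0,0,0,0,-0.016],[0,0,0,0,0,0,-0.016]]'
python3 - <<'E'
from h import *
a=np.load('ref.npy')
for i in range(6):
    b=bed(1);print(r.sense()['time_s'],drop(a,b)[0])
s=r.sense();print(np.degrees(np.arctan2(-s['ee_rot'][1][0],-s['ee_rot'][0][0])))
E
```

```text
time_s: 15.98
tcp_pos: [0.5483, -0.0005, 0.1175]
ee_rot: [[-0.859, -0.512, -0.008], [-0.512, 0.859, -0.006], [0.01, -0.001, -1.0]]
wrist_force: [-0.4, 1.3, 2.4]
gripper_width: 0.172
16.0333 0.2214459302096138
16.0833 0.3225350854755291
16.1333 0.13006010542398067
16.1833 0.5194291398923051
16.2333 0.6657401714043937
16.2833 0.724328189683173
30.69016550694804
```

Sinking has started, at roughly 2 mm/s at 0.38 rad. Another 0.08 rad should give about 12 mm/s.

```bash
python3 -m creep '[[0,0,0,0,0,0,-0.012],[0,0,0,0,0,0,-0.025],[0,0,0,0,0,0,-0.025]]'
python3 - <<'E'
from h import *
a=np.load('ref.npy')
for i in range(8):
    b=bed(1);print(r.sense()['time_s'],drop(a,b)[0])
s=r.sense();print(np.degrees(np.arctan2(-s['ee_rot'][1][0],-s['ee_rot'][0][0])))
E
```

```text
time_s: 16.53
tcp_pos: [0.5483, -0.0005, 0.1175]
ee_rot: [[-0.817, -0.577, -0.008], [-0.577, 0.817, -0.006], [0.01, -0.0, -1.0]]
wrist_force: [-1.0, 1.8, 3.1]
gripper_width: 0.173
16.5833 1.8287008417177277
16.6333 2.2815480299347253
16.6833 2.900295887258159
16.7333 2.7542115568366574
16.7833 3.2643236222672383
16.8333 3.455038214726949
16.8833 4.289528434703966
16.9333 4.917147104143745
35.17148226605603
```

About 9 mm/s, which is safe. Holding here.

```bash
for i in 1 2 3 4; do :; done; python3 -m creep '[[0,0,0,0,0,0,0],[0,0,0,0,0,0,0],[0,0,0,0,0,0,0],[0,0,0,0,0,0,0],[0,0,0,0,0,0,0]]' | head -1; python3 -m creep '[[0,0,0,0,0,0,0],[0,0,0,0,0,0,0],[0,0,0,0,0,0,0],[0,0,0,0,0,0,0],[0,0,0,0,0,0,0]]' | head -1
python3 - <<'E'
from h import *
a=np.load('ref.npy')
for i in range(3):
    b=bed(1);print(r.sense()['time_s'],drop(a,b))
E
python3 -m creep '[[0,0,0,0,0,0,0],[0,0,0,0,0,0,0],[0,0,0,0,0,0,0],[0,0,0,0,0,0,0],[0,0,0,0,0,0,0]]' | head -1; python3 -m creep '[[0,0,0,0,0,0,0],[0,0,0,0,0,0,0],[0,0,0,0,0,0,0],[0,0,0,0,0,0,0],[0,0,0,0,0,0,0]]' | head -1
python3 - <<'E'
from h import *
a=np.load('ref.npy')
for i in range(3):
    b=bed(1);print(r.sense()['time_s'],drop(a,b))
E
```

```text
time_s: 17.35
time_s: 17.77
17.8167 (11.131932503769256, array([-0.29134712,  0.71392584], dtype=float32), 0.9763177340366064)
17.8667 (11.394287552642549, array([-0.30632418,  0.7280877 ], dtype=float32), 0.97520041994698)
17.9167 (11.612020596694569, array([-0.28836304,  0.74982214], dtype=float32), 0.9714422002697292)
time_s: 18.33
time_s: 18.75
18.8 (15.58797923529117, array([-0.40122616,  1.0019215 ], dtype=float32), 0.9519879905730065)
18.85 (15.711199001237786, array([-0.38727385,  1.0154655 ], dtype=float32), 0.952075199870414)
18.9 (15.571934757988982, array([-0.38992852,  1.0044651 ], dtype=float32), 0.9520185447084852)
```

Run:
```python
from h import *
a=np.load('ref.npy');b=bed(2);print(drop(a,b)[0])
im=r.capture('scene');crop(im,230,200,330,290,6.6,'pics/s13.png');crop(r.capture('top'),160,110,280,200,6.6,'pics/t13.png')
```

```text
15.473281854981014
```

View pics/s13.png

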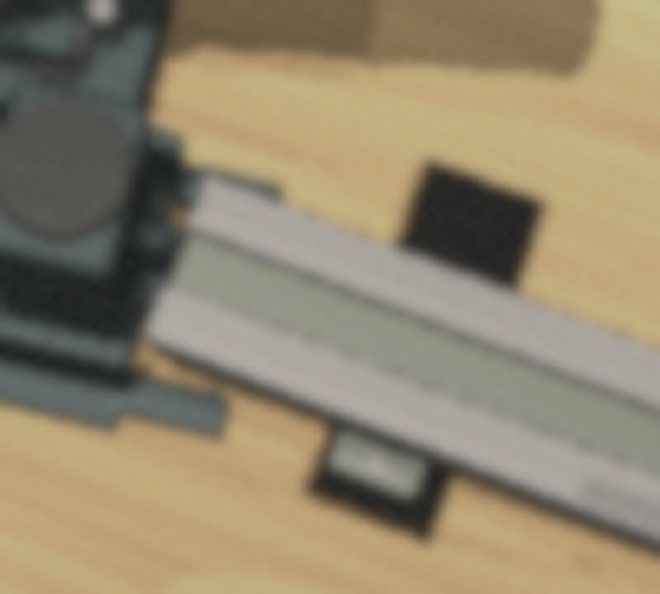

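View pics/t13.png

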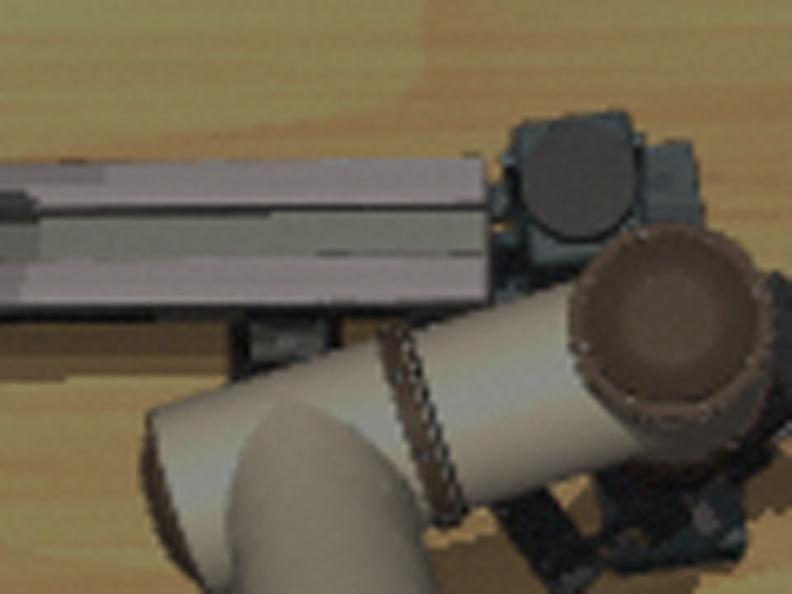

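Run:
```python
from h import *
S=lambda u,v:(230+u/6.6,200+v/6.6)
S0=lambda u,v:(230+u/6.6,200+v/6.6)
print('start',ray('scene',S(219,170),.165),ray('scene',S(163,335),.165))
for z in(.136,.145,.155): print(z,ray('scene',S(205,175),z),ray('scene',S(148,343),z))
print(proj('scene',[[.68,.0,.24],[.68,0,.212]]))
T=lambda u,v:(160+u/6.6,110+v/6.6)
print('top start',ray('top',T(473,143),.165),ray('top',T(475,290),.165))
for z in(.136,.145,.155): print(z,ray('top',T(486,158),z),ray('top',T(488,302),z))
```

```text
start [0.64200838 0.10334195 0.165     ] [0.71983988 0.1070155  0.165     ]
0.136 [0.63974294 0.09615458 0.136     ] [0.72096239 0.10011768 0.136     ]
0.145 [0.64181549 0.09683336 0.145     ] [0.72236437 0.10076374 0.145     ]
0.155 [0.64411832 0.09758756 0.155     ] [0.72392213 0.10148159 0.155     ]
[[223.77147903 218.47129405]
 [224.59129449 221.01212897]]
top start [0.71327651 0.09869985 0.165     ] [0.63381408 0.09809512 0.165     ]
0.136 [0.71356896 0.093642   0.136     ] [0.63410902 0.09307349 0.136     ]
0.145 [0.7109099  0.09309877 0.145     ] [0.63199095 0.09253413 0.145     ]
0.155 [0.70795539 0.09249518 0.155     ] [0.62963755 0.09193484 0.155     ]
```

The bed's near and far edges agree with z≈0.136 in both cameras, so the lathe is level on the packer, and the measured drop has stopped. Now I'll open a little more so the unloaded toe sinks, and track the sleeve cap, which moves with the toe.

```bash
cat >> h.py <<'E'
def cap():
    return cv2.cvtColor(r.capture('scene'),cv2.COLOR_BGR2GRAY)[210:243,228:252].astype(np.float32)
def capshift(a,b):
    M=np.eye(2,3,dtype=np.float32);cc,M=cv2.findTransformECC(a,b,M,cv2.MOTION_TRANSLATION,(3,200,1e-6),None,3);return M[:,2].round(3),round(cc,3)
E
python3 - <<'E'
from h import *
a=cap();np.save('cap.npy',a);b=cap();print(capshift(a,b))
E
python3 -m creep '[[0,0,0,0,0,0,-0.015],[0,0,0,0,0,0,-0.03],[0,0,0,0,0,0,-0.045],[0,0,0,0,0,0,-0.052],[0,0,0,0,0,0,-0.052]]'
python3 - <<'E'
from h import *
a=np.load('cap.npy')
for i in range(4): b=cap();print(r.sense()['time_s'],capshift(a,b))
s=r.sense();print(s['moment'],s['wrist_force'],np.degrees(np.arctan2(-s['ee_rot'][1][0],-s['ee_rot'][0][0])),drop(np.load('ref.npy'),bed())[0])
E
```

```text
(array([-0.023,  0.019], dtype=float32), 0.999)
time_s: 19.62
tcp_pos: [0.5482, -0.0004, 0.1175]
ee_rot: [[-0.713, -0.701, -0.008], [-0.701, 0.713, -0.006], [0.01, 0.002, -1.0]]
wrist_force: [-2.0, 2.9, 3.3]
gripper_width: 0.169
19.6667 (array([0.239, 0.251], dtype=float32), 0.958)
19.7167 (array([0.198, 0.26 ], dtype=float32), 0.958)
19.7667 (array([0.221, 0.257], dtype=float32), 0.959)
19.8167 (array([0.215, 0.246], dtype=float32), 0.962)
[ 1.09732899  0.41183003 -0.24069957] [-2.38878251  3.87220708  2.14895414] 44.49011841871521 15.426954583857052
```

```bash
python3 -m creep '[[0,0,0,0,0,0,0],[0,0,0,0,0,0,0],[0,0,0,0,0,0,0],[0,0,0,0,0,0,0],[0,0,0,0,0,0,0]]' | head -1; python3 -m creep '[[0,0,0,0,0,0,0],[0,0,0,0,0,0,0],[0,0,0,0,0,0,0],[0,0,0,0,0,0,0],[0,0,0,0,0,0,0]]' | head -1
python3 - <<'E'
from h import *
a=np.load('cap.npy')
for i in range(3): b=cap();print(r.sense()['time_s'],capshift(a,b))
im=r.capture('scene');crop(im,215,190,305,270,8,'pics/s14.png')
E
```

```text
time_s: 20.33
time_s: 20.75
20.8 (array([0.175, 0.244], dtype=float32), 0.961)
20.85 (array([0.208, 0.246], dtype=float32), 0.962)
20.9 (array([0.197, 0.242], dtype=float32), 0.961)
```

View pics/s14.png

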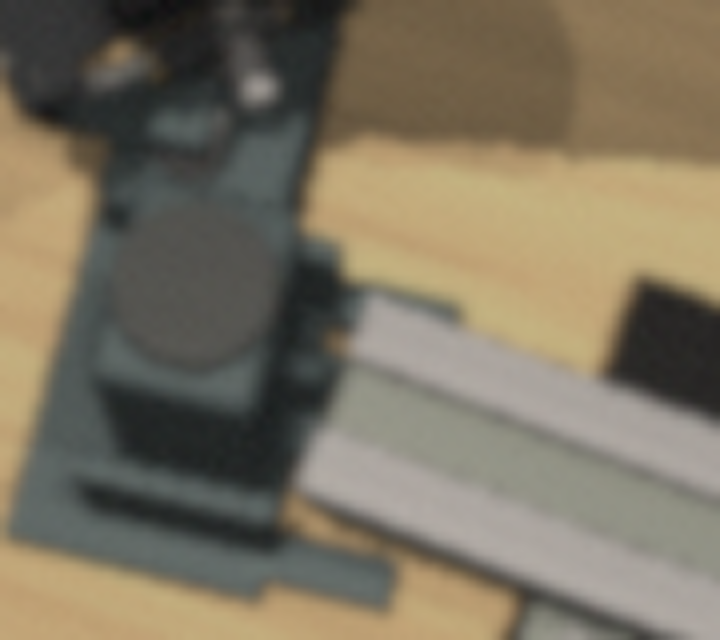

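```bash
cat >> h.py <<'E'
def capdrop(cam,cur,pad=11):
    ref=cv2.imread(f'pics/{cam}0.png',0).astype(np.float32);cur=cv2.cvtColor(cur,cv2.COLOR_BGR2GRAY).astype(np.float32)
    c=(239.2,222.7) if cam=='scene' else (247.5,134)
    x,y=int(c[0]),int(c[1]);out=[]
    t=ref[y-pad:y+pad+1,x-pad:x+pad+1]
    k=4;t4=cv2.resize(t,None,fx=k,fy=k,interpolation=cv2.INTER_CUBIC)
    p2=pad+8;w=cur[y-p2:y+p2+1,x-p2:x+p2+1];w4=cv2.resize(w,None,fx=k,fy=k,interpolation=cv2.INTER_CUBIC)
    m=cv2.matchTemplate(w4,t4,cv2.TM_CCOEFF_NORMED);_,v,_,l=cv2.minMaxLoc(m)
    return ((l[0])/k-8,(l[1])/k-8,round(v,3))
E
python3 - <<'E'
from h import *
for cam in('scene','top'):
    im=r.capture(cam);cv2.imwrite(f'pics/{cam}15.png',im);print(cam,[capdrop(cam,im,p) for p in(9,11,13)])
    print(proj(cam,[[.68,.0,.212]])-proj(cam,[[.68,0,.24]]),proj(cam,[[.68,.0,.187]])-proj(cam,[[.68,0,.24]]))
crop(cv2.imread('pics/scene0.png'),215,190,305,270,8,'pics/s0z.png');crop(cv2.imread('pics/top0.png'),210,105,300,185,8,'pics/t0z.png');crop(cv2.imread('pics/top15.png'),210,105,300,185,8,'pics/t15z.png')
print(r.sense()['time_s'])
E
```

```text
scene [(0.75, 2.0, 0.913), (0.5, 1.75, 0.902), (0.0, 1.75, 0.916)]
[[0.81981546 2.54083492]] [[1.51749718 4.70314361]]
top [(0.25, 2.25, 0.869), (0.25, 2.25, 0.912), (0.25, 2.25, 0.92)]
[[-0.05502892  2.37567557]] [[-0.10219365  4.41184272]]
21.05
```

View pics/s0z.png

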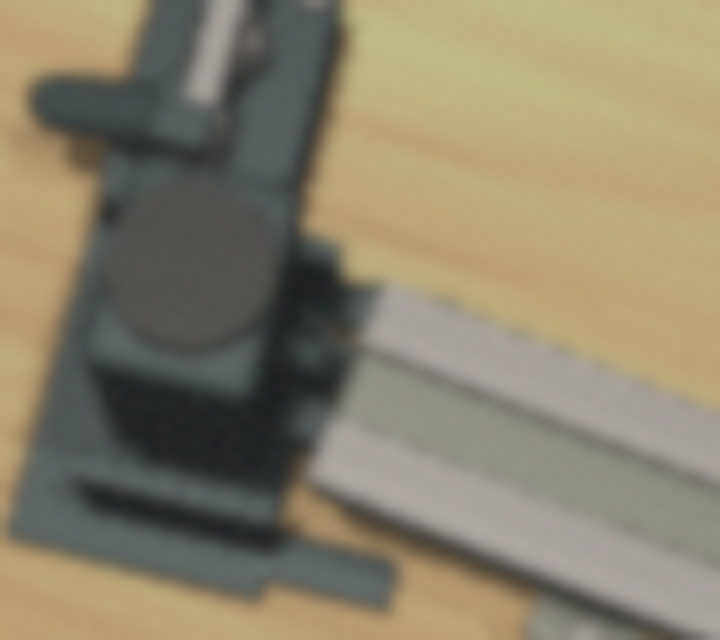

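View pics/t15z.png

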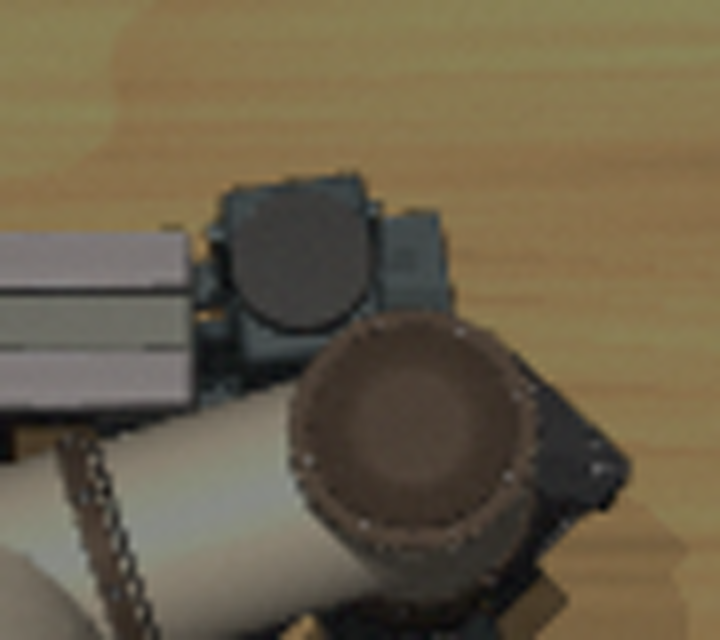

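View pics/t0z.png

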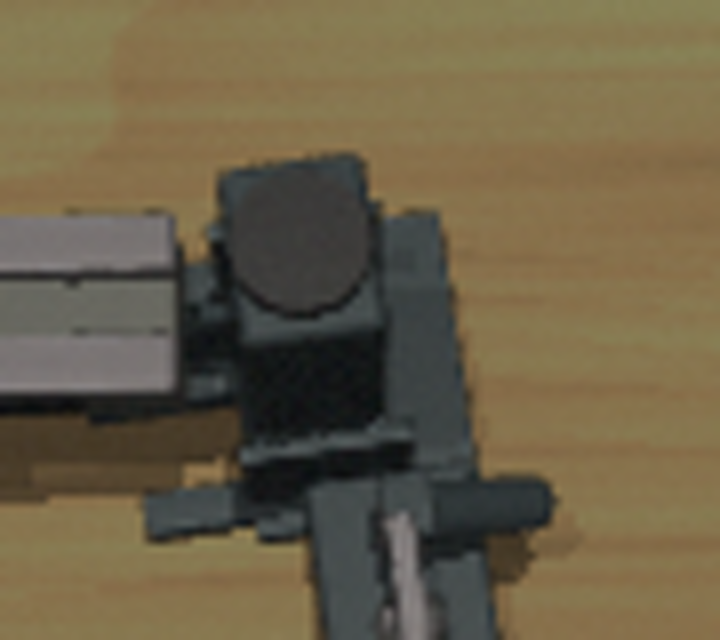

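```bash
python3 -m creep '[[0,0,0,0,0,0,0],[0,0,0,0,0,0,0],[0,0,0,0,0,0,0],[0,0,0,0,0,0,0],[0,0,0,0,0,0,0]]' | head -1
python3 - <<'E'
from h import *
a=cv2.imread('pics/scene15.png',0)[210:243,228:252].astype(np.float32)
t=cv2.imread('pics/top15.png',0)[124:148,236:258].astype(np.float32)
b=cap();print(capshift(a,b)); c=cv2.cvtColor(r.capture('top'),cv2.COLOR_BGR2GRAY)[124:148,236:258].astype(np.float32);print(capshift(t,c))
cv2.imwrite('pics/w16.png',r.capture('wrist'));print(r.sense()['time_s'])
E
```

```text
time_s: 21.47
(array([-0.007, -0.004], dtype=float32), 0.999)
(array([0.006, 0.023], dtype=float32), 0.999)
21.6167
```

View pics/w16.png

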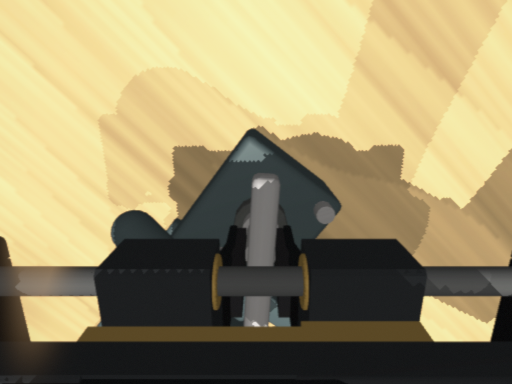

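The bar lags the jaws by about 3° (top at column 264, bottom at 258), and the toe isn't moving yet. The load is off, so opening further is safe.

```bash
python3 -m creep '[[0,0,0,0,0,0,-0.015],[0,0,0,0,0,0,-0.03],[0,0,0,0,0,0,-0.04],[0,0,0,0,0,0,-0.05],[0,0,0,0,0,0,-0.05]]'
python3 -m creep '[[0,0,0,0,0,0,0],[0,0,0,0,0,0,0],[0,0,0,0,0,0,0],[0,0,0,0,0,0,0],[0,0,0,0,0,0,0]]' | head -1
python3 - <<'E'
from h import *
a=cv2.imread('pics/scene15.png',0)[210:243,228:252].astype(np.float32)
t=cv2.imread('pics/top15.png',0)[124:148,236:258].astype(np.float32)
for i in range(3):
  b=cap();print(capshift(a,b)); c=cv2.cvtColor(r.capture('top'),cv2.COLOR_BGR2GRAY)[124:148,236:258].astype(np.float32);print(capshift(t,c))
s=r.sense();print(s['moment'],s['wrist_force'],np.degrees(np.arctan2(-s['ee_rot'][1][0],-s['ee_rot'][0][0])),drop(np.load('ref.npy'),bed())[0],s['time_s'])
cv2.imwrite('pics/w17.png',r.capture('wrist'))
E
```

```text
time_s: 22.03
tcp_pos: [0.5481, -0.0003, 0.1174]
ee_rot: [[-0.594, -0.804, -0.008], [-0.804, 0.594, -0.005], [0.009, 0.003, -1.0]]
wrist_force: [-2.0, 3.6, 3.3]
gripper_width: 0.171
time_s: 22.45
(array([0.32 , 0.834], dtype=float32), 0.947)
(array([0.293, 0.761], dtype=float32), 0.966)
(array([0.347, 0.926], dtype=float32), 0.94)
(array([0.315, 0.903], dtype=float32), 0.956)
(array([0.396, 1.056], dtype=float32), 0.935)
(array([0.308, 0.991], dtype=float32), 0.947)
[ 1.11887619  0.43571721 -0.27448613] [-2.36861474  3.83801126  3.0554004 ] 53.52371198425005 15.481184409098482 22.75
```

View pics/w17.png

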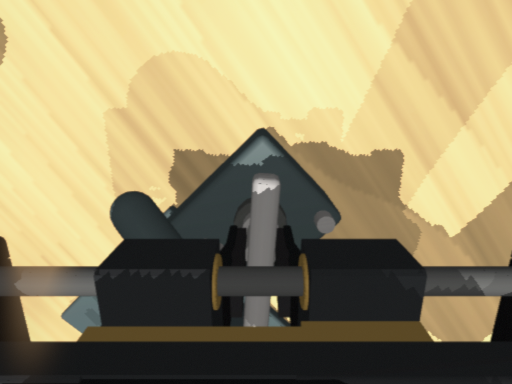

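The toe is sinking: about 11 mm below contact and continuing, while the bed stays still. I'll wait.

```bash
python3 -m creep '[[0,0,0,0,0,0,0],[0,0,0,0,0,0,0],[0,0,0,0,0,0,0],[0,0,0,0,0,0,0],[0,0,0,0,0,0,0]]' | head -1;python3 -m creep '[[0,0,0,0,0,0,0],[0,0,0,0,0,0,0],[0,0,0,0,0,0,0],[0,0,0,0,0,0,0],[0,0,0,0,0,0,0]]' | head -1;python3 -m creep '[[0,0,0,0,0,0,0],[0,0,0,0,0,0,0],[0,0,0,0,0,0,0],[0,0,0,0,0,0,0],[0,0,0,0,0,0,0]]' | head -1;python3 -m creep '[[0,0,0,0,0,0,0],[0,0,0,0,0,0,0],[0,0,0,0,0,0,0],[0,0,0,0,0,0,0],[0,0,0,0,0,0,0]]' | head -1
python3 - <<'E'
from h import *
t=cv2.imread('pics/top15.png',0)[124:148,236:258].astype(np.float32)
for i in range(4):
  c=r.capture('top');print(capshift(t,cv2.cvtColor(c,cv2.COLOR_BGR2GRAY)[124:148,236:258].astype(np.float32)),r.sense()['time_s'],capdrop('top',c,11))
crop(c,210,105,300,185,8,'pics/t18z.png')
print(drop(np.load('ref.npy'),bed())[0])
E
```

```text
time_s: 23.32
time_s: 23.73
time_s: 24.15
time_s: 24.57
(array([0.144, 0.279], dtype=float32), 0.578) 24.6167 (0.25, 2.0, 0.427)
(array([0.137, 0.284], dtype=float32), 0.577) 24.6667 (0.25, 2.0, 0.425)
(array([0.175, 0.286], dtype=float32), 0.576) 24.7167 (0.25, 2.0, 0.426)
(array([0.154, 0.292], dtype=float32), 0.578) 24.7667 (0.25, 2.0, 0.426)
15.295941300926167
```

View pics/t18z.png

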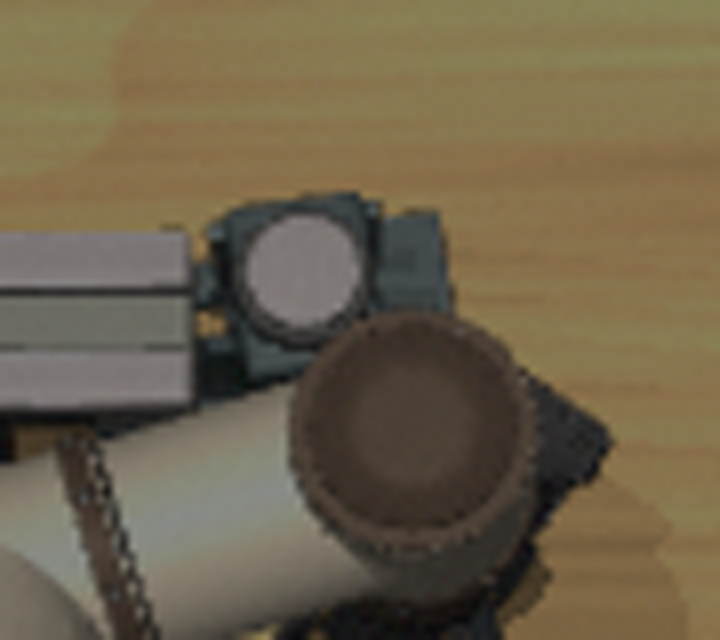

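The sleeve cap has settled flush, with the ram top showing as a light disc at about (300,270), and nothing is moving. The toe is fully down and the bed unmoved. Now shut the valve.

```bash
python3 -m creep '[[0,0,0,0,0,0,0.03],[0,0,0,0,0,0,0.06],[0,0,0,0,0,0,0.09],[0,0,0,0,0,0,0.12],[0,0,0,0,0,0,0.15]]'
python3 -m creep '[[0,0,0,0,0,0,0.03],[0,0,0,0,0,0,0.06],[0,0,0,0,0,0,0.085],[0,0,0,0,0,0,0.1],[0,0,0,0,0,0,0.1]]'
python3 - <<'E'
from h import *
s=r.sense();print(s['moment'],s['wrist_force'],np.degrees(np.arctan2(-s['ee_rot'][1][0],-s['ee_rot'][0][0])),s['time_s'])
cv2.imwrite('pics/w19.png',r.capture('wrist'))
E
```

```text
time_s: 25.28
tcp_pos: [0.5483, -0.0006, 0.1175]
ee_rot: [[-0.896, -0.444, -0.008], [-0.444, 0.896, -0.006], [0.01, -0.002, -1.0]]
wrist_force: [-1.7, 3.4, 2.7]
gripper_width: 0.167
time_s: 25.7
tcp_pos: [0.5484, -0.0008, 0.1175]
ee_rot: [[-0.989, -0.147, -0.008], [-0.147, 0.989, -0.007], [0.009, -0.006, -1.0]]
wrist_force: [-1.0, 2.4, 3.3]
gripper_width: 0.164
[0.75204974 0.21791505 0.14983707] [-1.01260843  2.35670364  3.27634481] 8.436924495508869 25.7
```

View pics/w19.png

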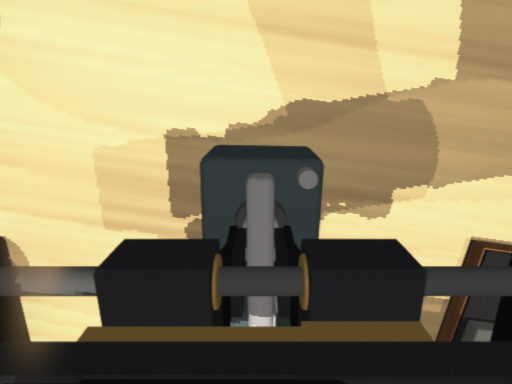

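```bash
python3 -m creep '[[0,0,0,0,0,0,0.01],[0,0,0,0,0,0,0.02],[0,0,0,0,0,0,0.02]]'
python3 - <<'E'
from h import *
s=r.sense();print(s['moment'],s['wrist_force'],np.degrees(np.arctan2(-s['ee_rot'][1][0],-s['ee_rot'][0][0])),s['time_s'])
E
```

```text
time_s: 26.0
tcp_pos: [0.5482, -0.0009, 0.1175]
ee_rot: [[-0.996, -0.088, -0.009], [-0.087, 0.996, -0.007], [0.009, -0.007, -1.0]]
wrist_force: [-1.9, 3.2, 3.3]
gripper_width: 0.166
[0.90798213 0.53744977 0.23869537] [-1.9398614   3.1905151   3.28002013] 5.017869680757158 26.0
```

```bash
python3 -m creep '[[0,0,0,0,0,0,0.008],[0,0,0,0,0,0,0.016],[0,0,0,0,0,0,0.016]]'
python3 - <<'E'
from h import *
s=r.sense();print(s['moment'],s['wrist_force'],np.degrees(np.arctan2(-s['ee_rot'][1][0],-s['ee_rot'][0][0])),s['time_s'])
cv2.imwrite('pics/w20.png',r.capture('wrist'))
E
```

```text
time_s: 26.25
tcp_pos: [0.548, -0.0009, 0.1175]
ee_rot: [[-0.999, -0.038, -0.009], [-0.038, 0.999, -0.008], [0.01, -0.007, -1.0]]
wrist_force: [-3.0, 3.3, 3.9]
gripper_width: 0.173
[0.96462771 0.63332893 0.37049897] [-2.99326051  3.32449719  3.88552522] 2.1845216212503087 26.25
```

View pics/w20.png

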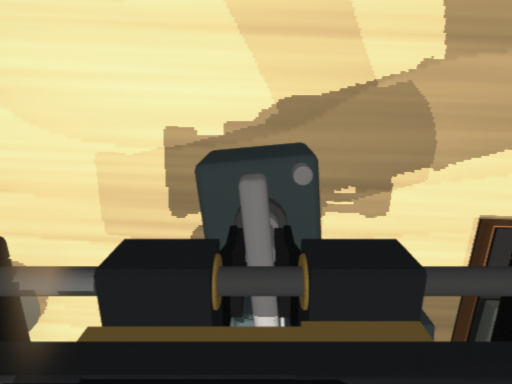

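The bar is against its stop: torque has risen to 0.37 N m and the jaws now skew on the bar. Release and lift.

```bash
python3 -m creep '[[0.5,0,0,0,0,0,0],[0.5,0,0,0,0,0,0],[0.5,0,0,0,0,0,0],[0.5,0,0,0,0,0,0],[0.5,0,0,0,0,0,0]]'
python3 -m creep '[[0.5,0,0,-0.05,0,0,0],[0.5,0,0,-0.15,0,0,0],[0.5,0,0,-0.28,0,0,0],[0.5,0,0,-0.42,0,0,0],[0.5,0,0,-0.55,0,0,0]]'
python3 -m creep '[[0.5,-0.08,0,-0.12,0,0,0],[0.5,-0.16,0,-0.24,0,0,0],[0.5,-0.18,0,-0.28,0,0,0],[0.5,-0.18,0,-0.28,0,0,0]]'
python3 - <<'E'
from h import *
T=wristRT();im=r.capture('wrist');cv2.imwrite('pics/w21.png',im)
s=r.sense();print(s['tcp_pos'],np.degrees(np.arctan2(-s['ee_rot'][1][0],-s['ee_rot'][0][0])))
for d in r.outline_of('wrist','valve')[:1]:
    m=d['pixels'];rc=cv2.minAreaRect(np.argwhere(m)[:,::-1].astype(np.float32));print(d['score'],m.sum(),rc)
    b=np.array([wray(p,.1245,T)[:2] for p in cv2.boxPoints(rc)]);e=b-b.mean(0);print(b.mean(0),np.round(b,4).tolist())
E
```

```text
time_s: 26.72
tcp_pos: [0.5481, -0.0012, 0.1172]
ee_rot: [[-0.999, -0.038, -0.009], [-0.038, 0.999, -0.008], [0.01, -0.008, -1.0]]
wrist_force: [-0.2, 0.2, 0.1]
gripper_width: 0.451
time_s: 27.13
tcp_pos: [0.5494, -0.0002, 0.2842]
ee_rot: [[-0.999, -0.038, -0.009], [-0.038, 0.999, -0.008], [0.009, -0.008, -1.0]]
wrist_force: [1.6, 0.1, -0.6]
gripper_width: 0.499
time_s: 27.47
tcp_pos: [0.6072, 0.0024, 0.3719]
ee_rot: [[-0.999, -0.038, -0.0], [-0.038, 0.999, -0.008], [0.001, -0.008, -1.0]]
wrist_force: [0.1, -0.0, -0.6]
gripper_width: 0.503
[0.60537587 0.00256602 0.36897965] 2.157576990289038
0.88 816 ((260.4015808105469, 110.97410583496094), (72.36567687988281, 13.166175842285156), 86.3086166381836)
[5.48087148e-01 1.77991663e-04] [[0.5075, -0.0117], [0.506, 0.0034], [0.5886, 0.0125], [0.5903, -0.0035]]
```

View pics/w21.png

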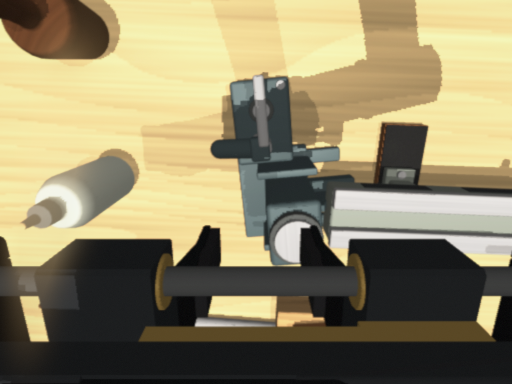

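The bar's yaw is 6.0°, against 6.2° before I touched it, so the valve is shut. The foot rests on the packer, at about (400,150–185). Backing off for a final check.

```bash
python3 -m creep '[[0.5,0.12,0,-0.02,0,0,0],[0.5,0.25,0,-0.02,0,0,0],[0.5,0.38,0,-0.02,0,0,0],[0.5,0.5,0,-0.02,0,0,0],[0.5,0.5,0,-0.02,0,0,0]]'|head -2
python3 - <<'E'
from h import *
for cam in('scene','top'):
    im=r.capture(cam);cv2.imwrite(f'pics/{cam}22.png',im)
    if cam=='scene': crop(im,200,170,330,280,6,'pics/s22z.png')
    ref=cv2.imread(f'pics/{cam}0.png',0).astype(int);df=abs(ref-cv2.cvtColor(im,cv2.COLOR_BGR2GRAY).astype(int))
    for n in('mallet','glue','wax','gouge'):
        o=r.recognise(cam,n)
        print(cam,n,[(round(d['score'],2),np.round(np.array(d['rect'])*[512,384,512,384])) for d in o[:1]])
print(drop(np.load('ref.npy'),bed())[0],r.sense()['time_s'])
E
```

```text
time_s: 27.98
tcp_pos: [0.4476, -0.0044, 0.3741]
scene mallet [(0.8, array([170., 124., 199., 162.]))]
scene glue [(0.76, array([147., 188., 178., 220.]))]
scene wax [(0.69, array([359., 176., 387., 204.]))]
scene gouge [(0.75, array([378., 195., 397., 262.]))]
top mallet [(0.6, array([320., 191., 353., 220.]))]
top glue [(0.22, array([142., 224., 165., 249.]))]
top wax [(0.85, array([140., 228., 165., 250.]))]
top gouge [(0.64, array([  0., 115., 236., 174.]))]
15.619696706014112 28.5833
```

View pics/s22z.png

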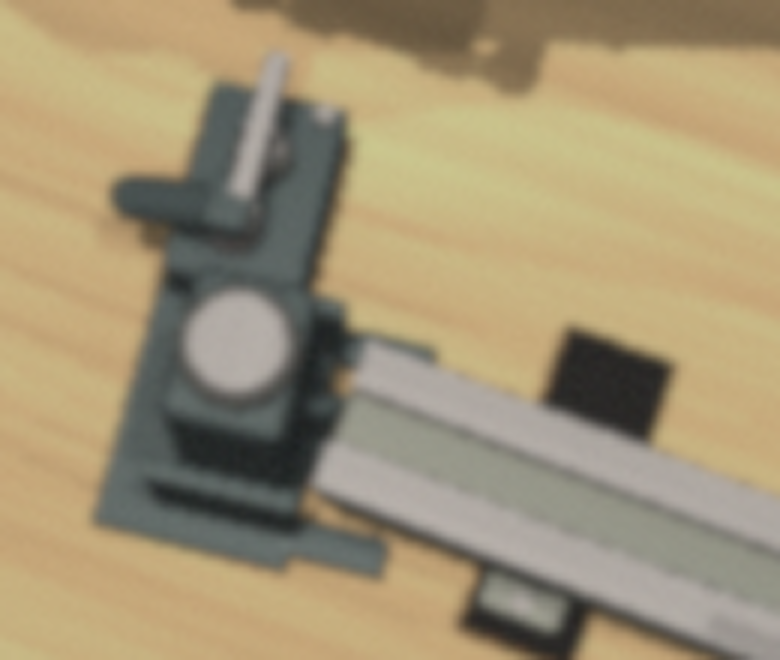

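View pics/top22.png

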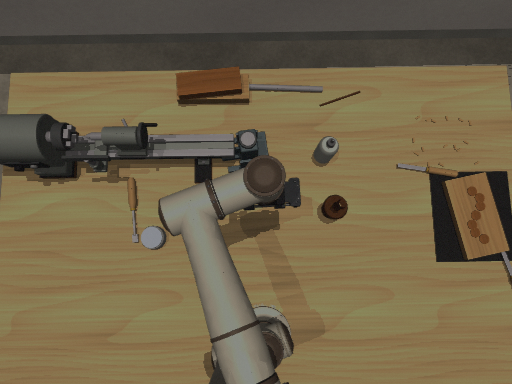

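All the checks agree: the lathe is down on the packer, the sleeve is down, the handle is back at its stop and the clutter hasn't moved. Handing in.

```bash
python3 -c "
from station import r
print(r.finish_job())"
```

```text
the job is handed in; nothing more can be done
None
```

The lathe's tail foot is now down on the packer, the jack's toe is clear of the bed, and the valve is shut. I handed the job in at about 29 s.

**Packer:** I carried it over and slid it in under the foot along the bench. Its far end is about 13 mm past the sole's back edge. It overhangs both sides of the sole and is centred to within about 3 mm.

**Lowering:** I opened the valve in small steps. The lathe began to sink at about 0.38 rad and came down at roughly 9 mm/s with the valve at about 0.45. With the lathe resting, I opened it to about 0.75 so the toe would sink the rest of the way, then turned it back to the stop.

**Last checks:**
- **Bed:** it reads level in both cameras, with its top about 136 mm up, and it stayed still afterwards.
- **Toe:** I judged it from the jack's sleeve, which dropped until it stopped moving, because the dome itself couldn't be seen.
- **Valve:** the handle is at 6.0°, against 6.2° before I touched it, and the torque rose to 0.37 N m at the stop.
- **Clutter:** the mallet, glue bottle, wax tin and gouge are where they started. The network misread the glue and gouge in the last top view, but it found both in place in the scene view, and the picture agrees.

**Disagreements:**
- **Drop:** my camera measure of the drop levelled off at about 15.5 mm instead of 24 mm. The part of the bed it tracks and the lathe's tilt probably explain that, so I relied on the two-camera bed height. The 9 mm/s comes from the same measure, so the true speed may have been nearer 14 mm/s, still well under 30.
- **Valve angles:** the bar lagged the jaws by about 3°, so the angles are good to about 0.05 rad.

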